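Strip the label-roll rack

TASK

Clear the label-tape rack: ease the black stop collar off the free end of the bar, past the off-centre red keeper, then slide the two label rolls off after it, one at a time. Stand the collar and the two rolls on edge in the blue caddy, one to a slot in any order. Never force anything against the rack, and leave the other things on the bench and on the rack's shelf where they are.

Things in the scene. Friction and masses are not known exactly. Their poses are not given: they have to be found in the camera images.
- rack: White rack, fixed, 87 x 255 x 236 mm. Origin on the bench under the bar; x points to its back panel (away from the robot at yaw 0), y along the bar to the side panel that carries it, z up. The bar: steel rod, 9 mm diameter, level along y at x = 0, z = 118 mm, from a black socket (24 mm diameter, face at y = 117 mm) to its free end at y = -110 mm. Foot plate 8 mm thick; back panel's face at x = 74 mm.
- shelf_edge (a point): Lower front edge of the shelf that hangs over the bar's back, at its middle: 18 mm behind the bar's axis (rack +x) and 110 mm above it; the shelf runs the rack's whole length. A gripper that comes straight down on the bar strikes it: come from the front, the tool leaning 25 to 45 degrees back towards the robot.
- bar_tip (a point): Point on the bar's axis at the keeper's outer face (rack y = -115 mm, z = 118 mm); axes as the rack's, things come off along -y. The keeper: a stiff red disc, 16 mm diameter, 5 mm thick, on the bar's end, its centre 5 mm off the bar's axis, in a direction from straight up to 80 degrees to either side of up (rack +x or -x) that differs each time and is not reported: look or feel for it.
- collar: Black knurled stop collar: flat ring, 64 mm outside, 14 mm thick, bore 20 mm, about 60 g, hanging loose on the bar nearest the free end. Origin at its centre, y is the ring's axis; hung, its centre is 5.5 mm under the bar's axis. It passes the keeper only with its centre within about 2 mm of the keeper's centre, seen along the bar (lift, and often shift sideways); off line it butts against it.
- roll_green: Green label roll, a ring 64 mm outside, 18 mm thick, bore 28 mm, about 70 g, hanging on the bar inboard of the collar; either roll may be the outer one. Origin at its centre; y is the ring's axis. Hung, its centre is 9.5 mm under the bar's axis; with its centre about 2 mm above the bar's axis it passes the keeper whichever way that points.
- roll_yellow: Yellow label roll, the same size and origin as the green one.
- caddy: Blue tray, fixed, 80 x 145 x 30 mm, with three slots for rings standing on edge: each 24 mm wide along the caddy's y and 72 mm long along its x, floor 4 mm above the bench, centred at caddy y = -45, 0 and +45 mm, x = 0. Origin at the centre of its underside. A ring standing in a slot has its centre 36 mm above the bench and its axis along the caddy's y.
- vial_1: Bystander: glass vial with white cap, 41 mm diameter, 75 mm tall, origin under its base.
- vial_2: Bystander: glass vial with white cap, 41 mm diameter, 75 mm tall, origin under its base.
- wash_bottle: Bystander: white wash bottle with red cap and bent spout, 58 x 85 x 172 mm, origin under its base.
- timer: Bystander: white bench timer lying flat, 66 x 64 x 18 mm, origin under it.
- pen: Bystander: black marker pen lying, 100 mm long, 12 mm high, origin under its middle.
- swab_tin: Bystander on the rack's shelf: white round tin, 59 mm diameter, 30 mm tall, origin under it.
- vial_4: Bystander on the rack's shelf: small glass vial, 25 mm diameter, 58 mm tall, origin under it.

How it is judged:
By the outcome, as a careful person would: the job done as asked, in the order asked, and still so for the second after the job is handed in, with the robot touching nothing.
It also fails if it takes over 72 s, if anything falls off the work surface, if the arm or the gripper's body presses on something with over 40 N, if the wrist force passes 120 N, or if a joint passes its speed limit or range.

ROBOT

A 7-joint arm with a two-finger parallel gripper is mounted at the origin on a cart in front of the work surface, level with it; the furniture and walls round the work are solid. World frame = base frame: x ahead of the robot, y to its left, z up, the work surface at z = 0. Lengths are in m, angles in rad, forces in N, time in s.
With the tool pointing down it reaches from about 0.35 to 0.9 m from the base axis. Payload 8.1 kg.
Tool frame: the origin (TCP) lies on the centre line of the jaws, within the pads' length; the fingertips stand 17 mm ahead of it and the grasp point (between the pads) lies 2 mm behind it; z points along the fingers, y is the direction in which the jaws open and shut (so a half turn about z gives the same grasp; the last joint's range is limited). The gripper opens to 85 mm and grips with 20 to 120 N. Pads are 22 mm wide; open, the fingers measure 114 mm over their backs; the gripper's body (76 mm by 85 mm) begins 54 mm behind the grasp point. The pads swing forward as they close: fully open they stand 13 mm farther back than shut.
Start: joints at [-0.103, 0.434, 0.025, 1.573, -0.012, 1.134, -0.075], TCP at [0.625, -0, 0.248] pointing down, gripper open.
Joint ranges: [-2.62, 2.62], [-0.44, 2.09], [-1.27, 1.32], [0.08, 2.57], [-1.32, 4.46], [0.12, 2], [-2.74, 2.74]. Speed limits (rad/s): [2.22, 2.22, 3.01, 3.01, 3.14, 3.14, 3.14].

INTERFACE

Orientations are given as a unit quaternion [w, x, y, z].
In Python, from workcell import state, read_camera, hand_in, boxes_of, pinpoint gives the robot as it stands.
- The arm moves only by the tool play_rows, never from a script. Its argument "plan" is one flat list of numbers, 7 for each row, row after row: the closure in counts, from 0 (fully open) to 255 (shut), then the shift along the tool's x, y, z in cm, then the turn, a rotation vector about the tool's x, y, z in rad. In form: [gripper, x, y, z, wx, wy, wz, gripper, x, y, z, wx, wy, wz, ...]. A call has exactly 5 rows; each row shifts and turns the pose as measured when the row begins, along the tool's axes as they then stand; what a row does not reach is not made up. A row lasts 1/8 s, in which the tool goes at most 62.5 mm and 10.7 degrees, less where a joint would pass 70% of its speed; a pose out of reach is approached as far as the arm can. A call with a gripper value outside its range is refused whole. The fingers move at their own pace and stop on an object; "newtons" is the grip in N (left out, the last holds). Time passes only in rows, so rows that do not move let the fingers close, or fill a call up. It gives the time, the measured TCP pose, the force and the opening at its end, in the units of the state.
- state(): the state, without advancing time (a new reading comes with each control period).
- read_camera(name): name is "scene" or "side" or "wrist"; returns a dict with "img" (400x640x3 uint8, blue, green, red), "range_z" (400x640 float32, m along the optical axis (not along the pixel's ray), 0 where there is no reading), "fovy" (degrees; the focal length in pixels is half the picture's height over the tangent of half this angle, whatever the lens; pixels are square), "cx", "cy" (the principal point, pixels), "dist_coeffs" ([k1, k2, p1, p2, k3] as OpenCV has them; the pictures are not rectified), "T" (4x4, takes a point from camera to world coordinates). Camera axes: x right, y down, z forward; pixel columns grow to the right and rows downward; lengths in m; the calibration is good to about 2 mm. A picture is of the moment at which its call begins.
- hand_in(): hands the job in, once; it reports no verdict.
Trained networks look in the newest picture that a camera, given by its name, has taken for a name from the list of things; names that differ only in an ending like _2 or _b are one class to them, and where a whole thing is asked for, a point or a joint stands for the part that bears it (a point fixed in the world has none). Each returns a list of dicts, best first, with "conf" (0 to 1); they miss things now and then, are a little off and sometimes report something else, mostly with a low value. They report only what shows in the picture. A call takes as long as a camera call.
- boxes_of(query, camera): "xyz" ([x, y, z] in m, in world coordinates, good to about 4 mm: the middle of the surface that is visible of it).
- pinpoint(query, camera): "xyz" ([x, y, z] in m, in world coordinates, good to about 4 mm: a listed point, or the origin of a listed thing).
The state is a dict: "t": time; "joint_pos": joint angles; "joint_velocities": joint speeds; "tau": joint torques, N m; "tool_pos": TCP position; "eef_rot": TCP orientation; "ft_force": force on the tool from outside, world axes, zero at the start; "moment": the same for the moment, N m; "width": finger opening in m.
Only numpy, scipy, OpenCV 4.12 (cv2) and the standard library are available. Lean on these libraries where they do the work, as an engineer would, in place of code of your own. Each camera call takes 0.05 s, during which the arm holds its last target.

## Working session

There is one attempt and no reset: what is moved stays moved. The work goes in short steps, Python scripts to look and compute and a tool call to move; the robot and the scene stay as the last step left them, time stands still between calls to the robot, and variables do not carry over. Pictures are saved under pics/ and viewed, and the job is handed in when it is done.

Besides the shell and the picture viewer there is one more tool, called as name(argument=value, ...), one argument or row to a line, values as JSON. play_rows: Moves the arm, as the interface text tells. Its arguments: {"type":"object","properties":{"plan":{"type":"array","items":{"type":"number"}},"newtons":{"type":"number"}},"required":["plan"]}

```bash
ls; mkdir -p pics; cat > h.py <<'E'
import numpy as np, cv2
from workcell import *
from scipy.spatial.transform import Rotation as R
def K(c):
    f=200/np.tan(np.radians(c['fovy'])/2)
    return np.array([[f,0,c['cx']],[0,f,c['cy']],[0,0,1.]])
def save(n,f):
    c=read_camera(n); cv2.imwrite('pics/'+f,c['img']); return c
def proj(c,P):
    P=np.atleast_2d(P); T=np.linalg.inv(c['T']); p=P@T[:3,:3].T+T[:3,3]
    return cv2.projectPoints(p,np.zeros(3),np.zeros(3),K(c),np.array(c['dist_coeffs'],float))[0][:,0]
def unproj(c,uv,z=None):
    uv=np.atleast_2d(np.array(uv,float)); n=cv2.undistortPoints(uv[:,None],K(c),np.array(c['dist_coeffs'],float))[:,0]
    if z is None: z=np.array([c['range_z'][int(round(v)),int(round(u))] for u,v in uv])
    p=np.c_[n*np.reshape(z,(-1,1)),z]; return p@c['T'][:3,:3].T+c['T'][:3,3]
def rot(q): return R.from_quat([q[1],q[2],q[3],q[0]])
E
python3 - <<'E'
from h import *
s=state(); print({k:np.round(v,3) for k,v in s.items()})
for n in ['scene','side','wrist']:
    c=save(n,n+'0.png'); print(n,c['T'].round(3).tolist(),c['fovy'])
for q in ['rack','shelf_edge','bar_tip','collar','roll_green','roll_yellow','caddy','vial_1','wash_bottle','timer','pen','swab_tin','vial_4']:
    for n in ['scene','side','wrist']:
        print(q,n,[(np.round(d['xyz'],3).tolist(),round(d['conf'],2)) for d in pinpoint(q,n)][:3])
print(state()['t'])
E
```

```text
pics
{'t': np.float64(0.0), 'joint_pos': array([-0.103,  0.435,  0.025,  1.574, -0.012,  1.134, -0.075]), 'joint_velocities': array([ 0.001, -0.   , -0.001, -0.002, -0.001, -0.   , -0.001]), 'tau': array([ 0.0000e+00, -6.7046e+01,  1.0250e+00, -3.1620e+01,  1.6000e-02,
        1.3000e-02, -0.0000e+00]), 'tool_pos': array([ 0.625, -0.   ,  0.248]), 'eef_rot': array([-0.   ,  0.707,  0.707, -0.001]), 'ft_force': array([-0.352, -0.245, -0.755]), 'moment': array([ 0.005,  0.014, -0.057]), 'width': np.float64(0.085)}
scene [[-0.906, -0.282, 0.316, 0.243], [-0.423, 0.621, -0.66, 0.518], [-0.01, -0.731, -0.682, 0.789], [0.0, 0.0, 0.0, 1.0]] 51.06227979618188
side [[0.957, -0.114, 0.267, 0.19], [-0.29, -0.428, 0.856, -1.12], [0.017, -0.897, -0.442, 0.667], [0.0, 0.0, 0.0, 1.0]] 46.76754949660597
wrist [[1.0, -0.001, -0.003, 0.624], [-0.002, -0.946, -0.323, 0.084], [-0.003, 0.323, -0.946, 0.373], [0.0, 0.0, 0.0, 1.0]] 62.30600939592028
rack scene [([0.547, 0.064, -0.0], 0.67)]
rack side [([0.548, 0.065, -0.002], 0.75)]
rack wrist [([0.601, 0.042, 0.233], 0.38)]
shelf_edge scene [([0.564, 0.06
[... 1320 characters left out ...]
 0.81)]
timer scene [([0.4, 0.111, -0.001], 0.74)]
timer side [([0.401, 0.116, -0.003], 0.51)]
timer wrist [([0.401, 0.109, -0.002], 0.56)]
pen scene [([0.374, -0.072, 0.003], 0.6)]
pen side [([0.377, -0.079, 0.003], 0.65)]
pen wrist [([0.377, -0.077, -0.005], 0.61)]
swab_tin scene [([0.606, 0.136, 0.239], 0.69)]
swab_tin side [([0.609, 0.135, 0.238], 0.55)]
swab_tin wrist []
vial_4 scene [([0.595, 0.04, 0.236], 0.79), ([0.643, -0.175, 0.004], 0.59), ([0.4, 0.112, -0.001], 0.51)]
vial_4 side [([0.65, -0.093, 0.0], 0.88), ([0.644, -0.168, 0.003], 0.78), ([0.597, 0.042, 0.236], 0.54)]
vial_4 wrist [([0.64, -0.167, 0.0], 0.96), ([0.601, 0.044, 0.234], 0.73), ([0.649, -0.093, -0.007], 0.69)]
2.1
```

View pictures.

View pics/scene0.png

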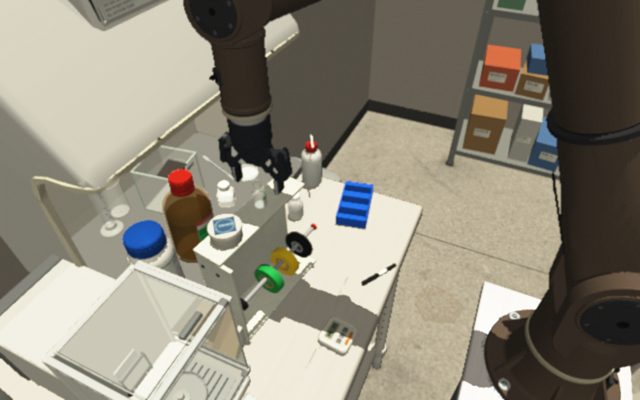

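View pics/side0.png

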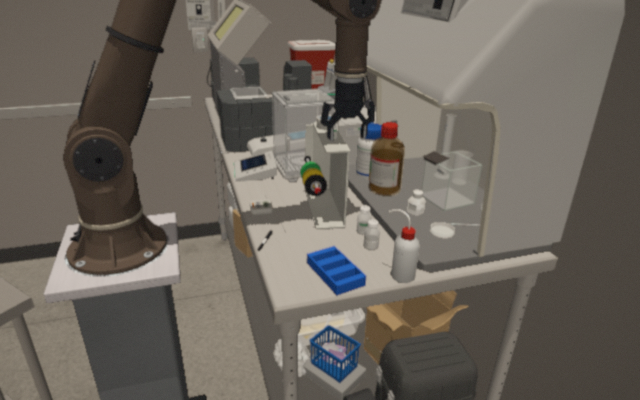

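View pics/wrist0.png

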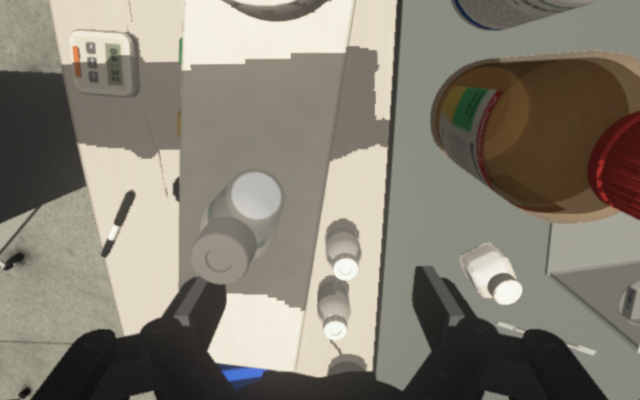

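```bash
python3 - <<'E'
from h import *
c=save('scene','s1.png'); d=save('side','d1.png')
a=cv2.resize(c['img'][170:350,200:400],None,fx=4,fy=4,interpolation=cv2.INTER_CUBIC)
a=cv2.resize(c['img'][200:350,200:400],None,fx=4,fy=4,interpolation=cv2.INTER_CUBIC); cv2.imwrite('pics/s1c.png',a)
b=cv2.resize(d['img'][110:240,250:390],None,fx=4.5,fy=4.5,interpolation=cv2.INTER_CUBIC); cv2.imwrite('pics/d1c.png',b)
import pickle; pickle.dump((c,d),open('cd.pkl','wb'))
# point clouds
def cloud(c):
    v,u=np.mgrid[0:400,0:640]; uv=np.c_[u.ravel(),v.ravel()]; 
    P=unproj(c,uv,c['range_z'].ravel()); return P,(c['range_z'].ravel()>0),c['img'].reshape(-1,3).astype(int)
for n,c_ in (('scene',c),('side',d)):
    P,ok,col=cloud(c_)
    hsv=cv2.cvtColor(c_['img'],cv2.COLOR_BGR2HSV).reshape(-1,3).astype(int)
    box=ok&(P[:,0]>.45)&(P[:,0]<.7)&(P[:,1]>-.1)&(P[:,1]<.22)
    # back panel face points
    g=box&(P[:,2]>.03)&(P[:,2]<.2)&(P[:,0]>.58)&(P[:,0]<.66)&(P[:,1]>-.06)&(P[:,1]<.17)
    if g.sum()>30:
        q=P[g]; 
        for _ in range(8):
            A=np.c_[q[:,1],np.ones(len(q))]; s=np.linalg.lstsq(A,q[:,0],rcond=None)[0]; r=q[:,0]-A@s; k=abs(r)<max(.003,1.5*np.median(abs(r))); q=q[k]
        print(n,'panel x=',s,len(q),r.std())
    # foot plate / shelf top z
    for nm,lo,hi in (('green',45,85),('yellow',18,34)):
        m=box&(hsv[:,0]>lo)&(hsv[:,0]<hi)&(hsv[:,1]>120)&(hsv[:,2]>40)&(P[:,2]>.06)&(P[:,2]<.17)
        q=P[m]; print(n,nm,m.sum(),q.mean(0).round(4),np.percentile(q,[3,97],axis=0).round(4).tolist())
    m=ok&(P[:,1]<-.05)&(P[:,1]>-.4)&(P[:,0]<.6)&(P[:,0]>.4)&(P[:,2]>.022)&(P[:,2]<.04)&(hsv[:,0]>100)&(hsv[:,0]<130)&(hsv[:,1]>120)
    q=P[m].astype(np.float32); print(n,'caddy',m.sum(),cv2.minAreaRect(q[:,:2]),q[:,2].mean())
    m=box&(P[:,2]>.06)&(P[:,2]<.17)&(hsv[:,2]<60)&(P[:,1]>-.03)&(P[:,1]<.03)&(P[:,0]<.6)
    q=P[m]; print(n,'black',m.sum(),q.mean(0).round(4),np.percentile(q,[3,97],axis=0).round(4).tolist())
    m=box&(P[:,2]>.09)&(P[:,2]<.15)&((hsv[:,0]<8)|(hsv[:,0]>172))&(hsv[:,1]>120)&(P[:,1]<0)&(P[:,0]<.6)
    q=P[m]; print(n,'red',m.sum(),q.mean(0).round(4),np.percentile(q,[3,97],axis=0).round(4).tolist())
E
```

```text
scene panel x= [0.13477104 0.61382578] 2082 0.0009073769492821574
scene green 431 [0.5466 0.1101 0.123 ] [[0.5229, 0.0992, 0.0866], [0.5792, 0.1174, 0.1412]]
scene yellow 512 [0.5421 0.0616 0.1195] [[0.5164, 0.0479, 0.0853], [0.5718, 0.1131, 0.1414]]Traceback (most recent call last):
  File "<stdin>", line 27, in <module>
cv2.error: OpenCV(4.12.0) /io/opencv/modules/imgproc/src/convhull.cpp:143: error: (-215:Assertion failed) total >= 0 && (depth == CV_32F || depth == CV_32S) in function 'convexHull'
```

View pics/s1c.png

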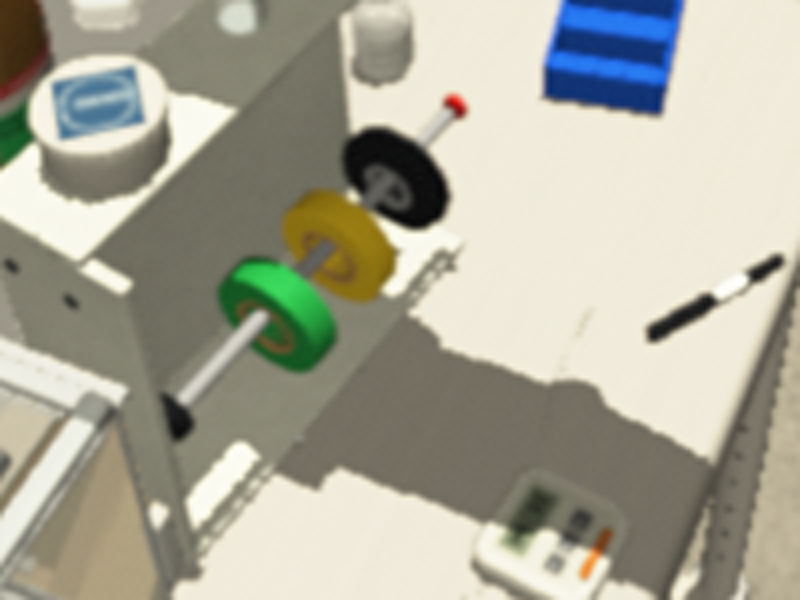

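View pics/d1c.png

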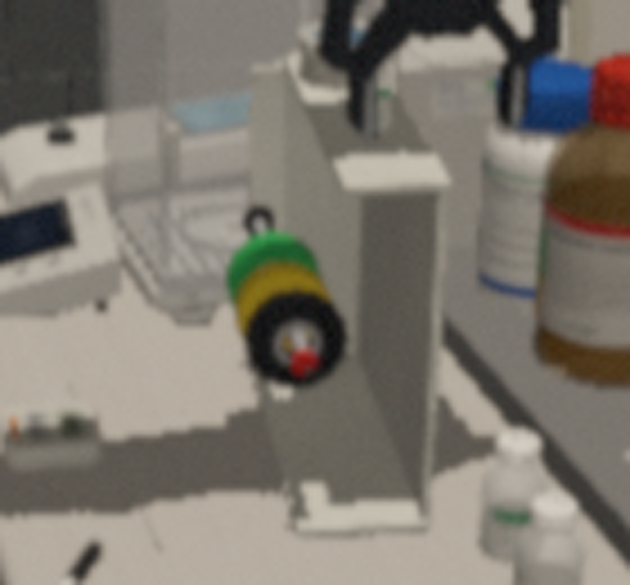

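```bash
cat > fit.py <<'E'
from h import *
import pickle
def cloud(c):
    v,u=np.mgrid[0:400,0:640]; uv=np.c_[u.ravel(),v.ravel()].astype(float)
    return unproj(c,uv,c['range_z'].ravel()),(c['range_z'].ravel()>0),cv2.cvtColor(c['img'],cv2.COLOR_BGR2HSV).reshape(-1,3).astype(int),uv
E
python3 - <<'E'
from fit import *
c,d=pickle.load(open('cd.pkl','rb'))
for n,c_ in (('scene',c),('side',d)):
    P,ok,hsv,uv=cloud(c_)
    box=ok&(P[:,0]>.45)&(P[:,0]<.7)&(P[:,1]>-.1)&(P[:,1]<.22)
    g=box&(P[:,2]>.03)&(P[:,2]<.2)&(P[:,0]>.58)&(P[:,0]<.66)&(P[:,1]>-.06)&(P[:,1]<.17)
    if g.sum()>30:
        q=P[g]
        for _ in range(8):
            A=np.c_[q[:,1],np.ones(len(q))]; s=np.linalg.lstsq(A,q[:,0],rcond=None)[0]; r=q[:,0]-A@s; k=abs(r)<max(.003,1.5*np.median(abs(r))); q=q[k]
        print(n,'panel x=',s,len(q),r.std())
    for nm,m in (('green',(hsv[:,0]>45)&(hsv[:,0]<85)&(hsv[:,1]>120)&(P[:,2]>.06)&(P[:,2]<.17)),('yellow',(hsv[:,0]>18)&(hsv[:,0]<34)&(hsv[:,1]>120)&(P[:,2]>.06)&(P[:,2]<.17)&(P[:,1]<.09)),
      ('black',(hsv[:,2]<50)&(P[:,2]>.06)&(P[:,2]<.17)&(P[:,1]>-.03)&(P[:,1]<.04)&(P[:,0]<.59)),
      ('red',((hsv[:,0]<8)|(hsv[:,0]>172))&(hsv[:,1]>120)&(P[:,2]>.09)&(P[:,2]<.15)&(P[:,1]<0)&(P[:,0]<.59))):
        m=m&box; q=P[m]
        if m.sum(): print(n,nm,m.sum(),q.mean(0).round(4),np.percentile(q,[3,97],axis=0).round(4).tolist(),uv[m].mean(0))
    m=ok&(P[:,1]<-.15)&(P[:,1]>-.4)&(P[:,0]<.6)&(P[:,0]>.4)&(P[:,2]>.015)&(P[:,2]<.04)&(hsv[:,0]>100)&(hsv[:,0]<130)&(hsv[:,1]>100)
    q=P[m].astype(np.float32); print(n,'caddy',m.sum())
    if m.sum()>5: print(cv2.minAreaRect(q[:,:2]),np.percentile(q[:,2],[50,90]))
    # project candidate keeper positions
    yaw=-0.134
    for x0,y0 in ((.547,.066),):
      Rz=np.array([[np.cos(yaw),-np.sin(yaw),0],[np.sin(yaw),np.cos(yaw),0],[0,0,1]])
      for th in (-80,-40,0,40,80):
        p=Rz@[.005*np.sin(np.radians(th)),-.115,.118+.005*np.cos(np.radians(th))]+[x0,y0,0]
        print(th,proj(c_,p).round(2))
      print('axis pts',proj(c_,[(Rz@[0,yy,.118]+[x0,y0,0]) for yy in (-.11,-.09,0,.08,.117)]).round(1).tolist())
E
```

```text
scene panel x= [0.13477104 0.61382578] 2082 0.0009073769492821574
scene green 431 [0.5466 0.1101 0.123 ] [[0.5229, 0.0992, 0.0866], [0.5792, 0.1174, 0.1412]] [270.0974478  277.22041763]
scene yellow 492 [0.5416 0.0595 0.1203] [[0.5163, 0.0477, 0.0851], [0.572, 0.0668, 0.1415]] [284.70934959 260.51422764]
scene black 327 [0.5338 0.0097 0.1254] [[0.5097, 0.003, 0.0939], [0.5647, 0.0149, 0.1456]] [299.09480122 243.29663609]
scene red 16 [ 0.5268 -0.0461  0.1289] [[0.5226, -0.0496, 0.1245], [0.5322, -0.0443, 0.1324]] [313.5    225.6875]
scene caddy 1068Traceback (most recent call last):
  File "<stdin>", line 19, in <module>
cv2.error: OpenCV(4.12.0) /io/opencv/modules/imgproc/src/convhull.cpp:143: error: (-215:Assertion failed) total >= 0 && (depth == CV_32F || depth == CV_32S) in function 'convexHull'
```

```bash
python3 - <<'E'
from fit import *
c,d=pickle.load(open('cd.pkl','rb'))
for n,c_ in (('scene',c),('side',d)):
    P,ok,hsv,uv=cloud(c_)
    box=ok&(P[:,0]>.45)&(P[:,0]<.7)&(P[:,1]>-.1)&(P[:,1]<.22)
    for nm,m in (('green',(hsv[:,0]>45)&(hsv[:,0]<85)&(hsv[:,1]>120)&(P[:,2]>.06)&(P[:,2]<.17)),('yellow',(hsv[:,0]>18)&(hsv[:,0]<34)&(hsv[:,1]>120)&(P[:,2]>.06)&(P[:,2]<.17)&(P[:,1]<.09)),
      ('black',(hsv[:,2]<50)&(P[:,2]>.06)&(P[:,2]<.17)&(P[:,1]>-.03)&(P[:,1]<.04)&(P[:,0]<.59)),
      ('red',((hsv[:,0]<8)|(hsv[:,0]>172))&(hsv[:,1]>120)&(P[:,2]>.09)&(P[:,2]<.15)&(P[:,1]<0)&(P[:,0]<.59))):
        m=m&box; q=P[m]
        if m.sum(): print(n,nm,m.sum(),q.mean(0).round(4),np.percentile(q,[3,97],axis=0).round(4).tolist(),uv[m].mean(0))
    m=ok&(P[:,1]<-.15)&(P[:,1]>-.4)&(P[:,0]<.6)&(P[:,0]>.4)&(P[:,2]>.022)&(P[:,2]<.04)&(hsv[:,0]>100)&(hsv[:,0]<130)&(hsv[:,1]>100)
    q=np.ascontiguousarray(P[m][:,:2]).astype(np.float32); print(n,'caddy',m.sum())
    if m.sum()>5: print(cv2.minAreaRect(q),np.percentile(P[m][:,2],[50,90]))
    yaw=-0.134
    for x0,y0 in ((.547,.066),):
      Rz=np.array([[np.cos(yaw),-np.sin(yaw),0],[np.sin(yaw),np.cos(yaw),0],[0,0,1]])
      for th in (-80,-40,0,40,80):
        p=Rz@[.005*np.sin(np.radians(th)),-.115,.118+.005*np.cos(np.radians(th))]+[x0,y0,0]
        print(th,proj(c_,p).round(2))
      print('axis pts',proj(c_,[(Rz@[0,yy,.118]+[x0,y0,0]) for yy in (-.11,-.09,0,.08,.117)]).round(1).tolist())
      print('shelf',proj(c_,[(Rz@[.018,yy,.228]+[x0,y0,0]) for yy in (-.125,0,.13)]).round(1).tolist())
E
```

```text
scene green 431 [0.5466 0.1101 0.123 ] [[0.5229, 0.0992, 0.0866], [0.5792, 0.1174, 0.1412]] [270.0974478  277.22041763]
scene yellow 492 [0.5416 0.0595 0.1203] [[0.5163, 0.0477, 0.0851], [0.572, 0.0668, 0.1415]] [284.70934959 260.51422764]
scene black 327 [0.5338 0.0097 0.1254] [[0.5097, 0.003, 0.0939], [0.5647, 0.0149, 0.1456]] [299.09480122 243.29663609]
scene red 16 [ 0.5268 -0.0461  0.1289] [[0.5226, -0.0496, 0.1245], [0.5322, -0.0443, 0.1324]] [313.5    225.6875]
scene caddy 851
((0.5093734860420227, -0.2611350417137146), (0.0775446966290474, 0.14687463641166687), 12.237780570983887) [0.03108561 0.03344735]
-80 [[313.84 228.49]]
-40 [[313.17 227.26]]
0 [[311.93 226.33]]
40 [[310.72 226.13]]
80 [[310.11 226.76]]
axis pts [[310.7, 229.3], [305.6, 235.0], [280.9, 262.7], [256.1, 290.4], [243.7, 304.3]]
shelf [[306.2, 184.6], [268.9, 221.6], [221.7, 268.3]]
side green 100 [0.5475 0.0978 0.1283] [[0.5251, 0.0912, 0.1118], [0.5748, 0.1059, 0.1395]] [308.6  166.58]
side yellow 144 [0.5381 0.0429 0.1283] [[0.5148, 0.0045, 0.1066], [0.5677, 0.0623, 0.1412]] [310.75       174.16666667]
side black 212 [ 0.5375 -0.0031  0.1181] [[0.5114, -0.0094, 0.0872], [0.5645, 0.0028, 0.1418]] [315.10849057 183.93867925]
side red 34 [ 0.5323 -0.0393  0.116 ] [[0.523, -0.0542, 0.0946], [0.5517, -0.0033, 0.1278]] [317.11764706 190.35294118]
side caddy 908
((0.5094466805458069, -0.2657266855239868), (0.08055400103330612, 0.1464834213256836), 12.477477073669434) [0.0284859  0.03100397]
-80 [[316.05 190.86]]
-40 [[316.7  189.84]]
0 [[317.88 189.39]]
40 [[319.04 189.71]]
80 [[319.64 190.66]]
axis pts [[317.5, 190.2], [316.4, 187.1], [311.4, 173.9], [307.5, 163.5], [305.8, 159.0]]
shelf [[326.2, 154.2], [318.2, 138.1], [311.2, 124.0]]
```

```bash
cat >> h.py <<'E'
YAW=-0.134
def Rr(yaw=YAW): return R.from_euler('z',yaw).as_matrix()
O=np.array([.5475,.066,0])   # rack origin est
def rk(p): return Rr()@np.asarray(p,float)+O   # rack->world
def toolR(yaw,lean):
    c,s=np.cos(lean),np.sin(lean)
    M=np.array([[-c,0,s],[0,1,0],[-s,0,-c]]) # columns x,y,z
    return Rr(yaw)@M
def plan(tgt,Rt,n=None,stepmm=40):
    s=state(); R0=rot(s['eef_rot']).as_matrix(); p0=np.array(s['tool_pos'])
    rv=R.from_matrix(R0.T@Rt).as_rotvec(); d=np.asarray(tgt)-p0
    k=n or int(np.ceil(max(np.linalg.norm(d)*1000/stepmm,np.degrees(np.linalg.norm(rv))/10.,1)))
    print('t',round(s['t'],2),'p',p0.round(4),'tot rv',rv.round(3),'d',d.round(4),'n',k,'F',np.round(s['ft_force'],1),'w',round(s['width'],4))
    for i in range(k):
        Ri=R0@R.from_rotvec(rv*i/k).as_matrix()
        print((Ri.T@d/k*100).round(2).tolist(),(rv/k).round(3).tolist())
E
python3 - <<'E'
from h import *
L=np.radians(33); u=np.array([-np.sin(L),0,np.cos(L)])
W1=rk(np.array([0,-.06,.1125])+.13*u); print(W1)
print('from lifted:')
import h
s=state(); s0=dict(s); s0['tool_pos']=np.array(s['tool_pos'])+[0,0,.1]
h.state=lambda: s0
h.plan(W1,toolR(YAW,L))
E
```

```text
[0.46931568 0.01599712 0.22152717]
from lifted:
t 2.2 p [ 0.625  -0.      0.3484] tot rv [-0.413 -0.472 -1.394] d [-0.1557  0.016  -0.1268] n 9 F [-0.2 -0.6  0.6] w 0.0856
[0.18, -1.73, 1.41] [-0.046, -0.052, -0.155]
[0.52, -1.74, 1.31] [-0.046, -0.052, -0.155]
[0.85, -1.69, 1.2] [-0.046, -0.052, -0.155]
[1.16, -1.59, 1.07] [-0.046, -0.052, -0.155]
[1.45, -1.43, 0.93] [-0.046, -0.052, -0.155]
[1.7, -1.22, 0.79] [-0.046, -0.052, -0.155]
[1.91, -0.98, 0.64] [-0.046, -0.052, -0.155]
[2.07, -0.69, 0.5] [-0.046, -0.052, -0.155]
[2.18, -0.38, 0.36] [-0.046, -0.052, -0.155]
```

play_rows(
  plan=[0,0,0,-4,0,0,0,0,0,0,-4,0,0,0,0,0,-3,-2,0,0,0,0,0,-3,0,0,0,-0.17,0,0,-2,0,0,0,-0.17],
  newtons=30,
)

```text
t: 2.82
tool_pos: [0.5441, -0.0031, 0.3509]
eef_rot: [-0.0, 0.574, 0.819, -0.0]
ft_force: [-0.5, -0.3, 0.1]
width: 0.0853
```

```bash
python3 - <<'E'
from h import *
L=np.radians(33); u=np.array([-np.sin(L),0,np.cos(L)])
plan(rk(np.array([0,-.06,.1125])+.13*u),toolR(YAW,L),n=10)
E
```

```text
t 2.83 p [ 0.5441 -0.0031  0.3509] tot rv [-0.314 -0.518 -1.056] d [-0.0748  0.0191 -0.1293] n 10 F [-0.5 -0.3  0.1] w 0.0853
[0.44, -0.64, 1.29] [-0.031, -0.052, -0.106]
[0.57, -0.62, 1.25] [-0.031, -0.052, -0.106]
[0.7, -0.59, 1.2] [-0.031, -0.052, -0.106]
[0.82, -0.55, 1.14] [-0.031, -0.052, -0.106]
[0.93, -0.49, 1.08] [-0.031, -0.052, -0.106]
[1.03, -0.42, 1.01] [-0.031, -0.052, -0.106]
[1.12, -0.34, 0.94] [-0.031, -0.052, -0.106]
[1.2, -0.25, 0.87] [-0.031, -0.052, -0.106]
[1.27, -0.14, 0.8] [-0.031, -0.052, -0.106]
[1.31, -0.03, 0.74] [-0.031, -0.052, -0.106]
```

play_rows(
  plan=[0,1.0,-1.0,0.5,-0.04,-0.065,-0.132,0,1.2,-1.0,0.5,-0.04,-0.065,-0.132,0,1.2,-0.8,0.8,-0.04,-0.065,-0.132,0,1.2,-0.6,1.2,-0.04,-0.065,-0.132,0,1.2,-0.5,1.4,-0.04,-0.065,-0.132],
)

```text
t: 3.45
tool_pos: [0.4865, 0.018, 0.2988]
eef_rot: [0.193, 0.258, 0.947, -0.01]
ft_force: [0.8, -0.6, -0.4]
width: 0.0856
```

```bash
python3 - <<'E'
from h import *
L=np.radians(33); u=np.array([-np.sin(L),0,np.cos(L)])
plan(rk(np.array([0,-.06,.1125])+.13*u),toolR(YAW,L),n=5)
E
```

```text
t 3.45 p [0.4865 0.018  0.2988] tot rv [-0.106 -0.176 -0.376] d [-0.0171 -0.002  -0.0773] n 5 F [ 0.8 -0.6 -0.4] w 0.0856
[0.83, -0.33, 1.31] [-0.021, -0.035, -0.075]
[0.9, -0.29, 1.27] [-0.021, -0.035, -0.075]
[0.96, -0.25, 1.24] [-0.021, -0.035, -0.075]
[1.02, -0.2, 1.2] [-0.021, -0.035, -0.075]
[1.07, -0.14, 1.16] [-0.021, -0.035, -0.075]
```

play_rows(
  plan=[0,0.8,-0.3,1.3,-0.021,-0.035,-0.075,0,0.9,-0.3,1.3,-0.021,-0.035,-0.075,0,1,-0.25,1.2,-0.021,-0.035,-0.075,0,1,-0.2,1.2,-0.021,-0.035,-0.075,0,1.1,-0.1,1.2,-0.021,-0.035,-0.075],
)

```text
t: 4.08
tool_pos: [0.4677, 0.0175, 0.2204]
eef_rot: [0.287, 0.057, 0.956, -0.018]
ft_force: [0.7, -1.6, -0.8]
width: 0.0856
```

```bash
python3 - <<'E'
from h import *
import pickle
L=np.radians(33); u=np.array([-np.sin(L),0,np.cos(L)])
plan(rk(np.array([0,-.06,.1125])+.13*u),toolR(YAW,L),n=1)
print(np.round(state()['joint_pos'],3))
c=save('wrist','w1.png'); pickle.dump(c,open('w1.pkl','wb'))
print(proj(c,[rk([0,y,.118]) for y in (-.115,-.11,-.06,0,.1)]).round(1).tolist())
for q in ['bar_tip','collar','roll_yellow','roll_green']: print(q,[(np.round(d['xyz'],3).tolist(),round(d['conf'],2)) for d in pinpoint(q,'wrist')][:3])
E
```

```text
t 4.08 p [0.4677 0.0175 0.2204] tot rv [0.006 0.007 0.014] d [ 0.0017 -0.0015  0.0012] n 1 F [ 0.7 -1.6 -0.8] w 0.0856
[-0.22, -0.13, 0.0] [0.006, 0.007, 0.014]
[-0.137 -0.007 -0.197  2.417  0.905  0.312  0.304]
[[247.1, 203.2], [253.3, 203.2], [315.4, 203.8], [389.6, 204.4], [510.0, 205.5]]
bar_tip [([0.548, 0.058, 0.102], 0.68), ([0.532, -0.053, 0.12], 0.6)]
collar [([0.539, 0.007, 0.114], 0.61), ([0.543, 0.068, 0.003], 0.26)]
roll_yellow [([0.547, 0.061, 0.104], 0.63)]
roll_green []
```

View pics/w1.png

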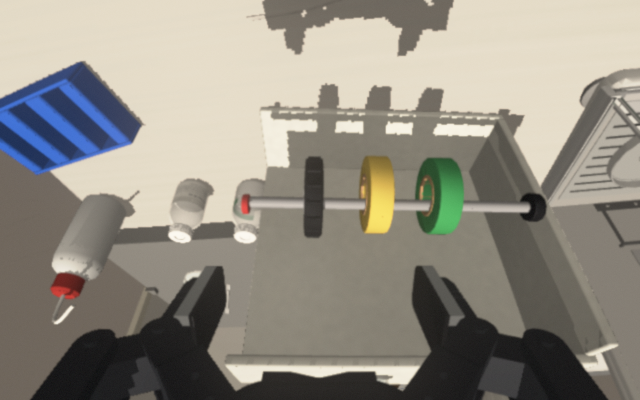

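```bash
python3 - <<'E'
from h import *
import pickle
c=pickle.load(open('w1.pkl','rb'))
cv2.imwrite('pics/w1c.png',cv2.resize(c['img'][170:240,225:345],None,fx=6.5,fy=6.5,interpolation=cv2.INTER_CUBIC))
h=cv2.cvtColor(c['img'],cv2.COLOR_BGR2HSV)
m=((h[...,0]<10)|(h[...,0]>170))&(h[...,1]>110)&(h[...,2]>60); m[:180]=0;m[240:]=0;m[:,:230]=0;m[:,270:]=0
v,u=np.nonzero(m);print(u.min(),u.max(),v.min(),v.max(),u.mean(),v.mean(),len(u)); 
for col in range(u.min(),u.max()+1): print(col,v[u==col].min(),v[u==col].max())
print(c['range_z'][v,u].round(3)[::6])
# bar rows at columns 256-300
for col in (258,265,275,285,295): print(col,c['img'][193:214,col].sum(1).tolist(), c['range_z'][198:209,col].round(3).tolist())
E
```

```text
241 248 195 213 244.64566929133858 204.39370078740157 127
241 202 209
242 198 212
243 196 213
244 195 213
245 195 213
246 195 213
247 195 213
248 196 212
[0.257 0.254 0.255 0.253 0.252 0.251 0.253 0.251 0.252 0.253 0.252 0.253
 0.252 0.252 0.258 0.253 0.252 0.254 0.257 0.258 0.258 0.258]
258 [427, 433, 416, 363, 325, 334, 389, 450, 507, 544, 581, 606, 595, 555, 489, 441, 438, 481, 526, 542, 549] [0.25999999046325684, 0.25999999046325684, 0.26100000739097595, 0.2590000033378601, 0.25999999046325684, 0.26100000739097595, 0.26100000739097595, 0.25999999046325684, 0.2619999945163727, 0.39899998903274536, 0.39800000190734863]
265 [395, 398, 380, 338, 310, 324, 382, 439, 497, 541, 574, 599, 595, 560, 484, 419, 394, 390, 391, 398, 394] [0.25999999046325684, 0.2619999945163727, 0.26100000739097595, 0.2590000033378601, 0.25999999046325684, 0.25999999046325684, 0.26100000739097595, 0.2619999945163727, 0.2619999945163727, 0.26499998569488525, 0.3540000021457672]
275 [392, 393, 382, 348, 314, 319, 367, 428, 488, 532, 566, 594, 593, 568, 504, 435, 399, 394, 394, 393, 392] [0.2619999945163727, 0.2
[... 181 characters left out ...]
8, 0.35199999809265137]
285 [391, 393, 386, 356, 313, 311, 353, 411, 476, 525, 560, 588, 601, 580, 534, 457, 402, 397, 392, 397, 398] [0.2619999945163727, 0.26100000739097595, 0.25999999046325684, 0.26100000739097595, 0.26100000739097595, 0.26100000739097595, 0.2630000114440918, 0.25999999046325684, 0.26100000739097595, 0.2630000114440918, 0.3529999852180481]
295 [395, 394, 386, 369, 325, 307, 340, 396, 463, 511, 553, 583, 596, 584, 534, 459, 406, 395, 395, 395, 393] [0.2630000114440918, 0.26100000739097595, 0.26100000739097595, 0.26100000739097595, 0.26100000739097595, 0.26100000739097595, 0.26100000739097595, 0.26100000739097595, 0.26100000739097595, 0.2639999985694885, 0.3529999852180481]
```

View pics/w1c.png

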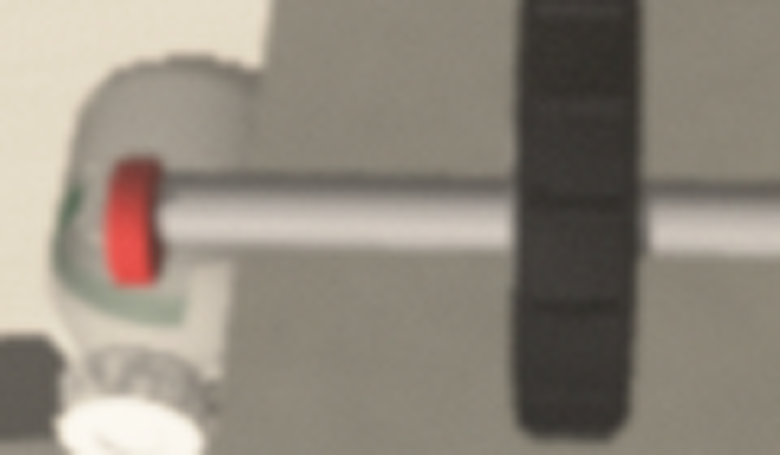

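```bash
python3 - <<'E'
from h import *
import pickle
c=pickle.load(open('w1.pkl','rb'))
Rc=Rr().T@c['T'][:3,:3]; print(Rc.round(3))
o=-4.5*Rc[:,2]+1.8*Rc[:,1]; print(o, np.degrees(np.arctan2(o[0],o[2])))
for cc in [c]:
  P=unproj(c,[[245,204.2]],np.array([.260])); B=unproj(c,[[245,201.9]],np.array([.2645]));print(P,B,(Rr().T@(P-B).T).T)
  print((Rr().T@(P-O).T).T)
# bar fit along
for u_,v_ in ((258,202.1),(295,202.7)): print(Rr().T@(unproj(c,[[u_,v_]],np.array([.2655]))[0]-O))
E
```

```text
[[-0.014  0.612  0.791]
 [ 1.     0.009  0.01 ]
 [-0.001  0.791 -0.612]]
[-2.45516836 -0.02849895  4.17867636] -30.436233585672273
[[ 0.52798891 -0.04782611  0.12219337]] [[ 0.53030727 -0.04912391  0.11801867]] [[-0.00247096  0.00097643  0.0041747 ]]
[[-0.00412909 -0.11541238  0.12219337]]
[-0.00090635 -0.10611268  0.11752397]
[-0.00101465 -0.07635205  0.11787019]
```

```bash
sed -i 's/^O=.*/O=np.array([.546,.062,0])/' h.py; python3 - <<'E'
from h import *
import pickle
c=pickle.load(open('w1.pkl','rb'))
v,u=np.mgrid[0:400,0:640]; P=unproj(c,np.c_[u.ravel(),v.ravel()],c['range_z'].ravel()); Q=(P-O)@Rr()
hsv=cv2.cvtColor(c['img'],cv2.COLOR_BGR2HSV).reshape(-1,3).astype(int)
b=(c['range_z'].ravel()>0)&(Q[:,2]>.08)&(Q[:,2]<.16)&(abs(Q[:,0])<.04)
rr=np.hypot(Q[:,0],Q[:,2]-.11)
for n,m in (('black',(hsv[:,2]<75)&(Q[:,1]>-.09)&(Q[:,1]<-.02)&(hsv[:,1]<90)),('yel',(hsv[:,0]>15)&(hsv[:,0]<34)&(hsv[:,1]>120)),('gr',(hsv[:,0]>45)&(hsv[:,0]<85)&(hsv[:,1]>100)),('red',((hsv[:,0]<8)|(hsv[:,0]>172))&(hsv[:,1]>120))):
    q=Q[b&m]; print(n,len(q),np.percentile(q,[2,50,98],axis=0).round(4).tolist())
    # fit circle xz with R .032 on the rim points
    if n!='red':
        from scipy.optimize import least_squares
        f=least_squares(lambda p:np.hypot(q[:,0]-p[0],q[:,2]-p[1])-.032,[0,.11],loss='soft_l1',f_scale=.001); print('centre xz',f.x.round(4))
E
```

```text
black 1366 [[-0.033, -0.0634, 0.0982], [-0.025, -0.0575, 0.1312], [0.008, -0.0511, 0.1439]]
centre xz [-0.0002  0.1116]
yel 2197 [[-0.0315, -0.0167, 0.0925], [-0.0209, -0.0096, 0.1257], [0.0135, 0.0009, 0.1395]]
centre xz [0.0009 0.1073]
gr 2353 [[-0.0305, 0.0357, 0.0868], [-0.0192, 0.0411, 0.1248], [0.0148, 0.0525, 0.1395]]
centre xz [0.0021 0.1076]
red 116 [[-0.0121, -0.1127, 0.1207], [-0.0089, -0.1102, 0.1268], [-0.0007, -0.1082, 0.1299]]
```

```bash
python3 - <<'E'
from h import *
L=np.radians(33); u=np.array([-np.sin(L),0,np.cos(L)])
plan(rk(np.array([0,-.0575,.112])+.085*u),toolR(YAW-.005,L),n=3)
E
```

```text
t 4.33 p [0.4685 0.0174 0.2213] tot rv [0.007 0.006 0.013] d [ 0.0239 -0.0062 -0.038 ] n 3 F [-0.2  0.7 -0.4] w 0.0854
[0.02, -0.1, 1.51] [0.002, 0.002, 0.004]
[0.01, -0.1, 1.51] [0.002, 0.002, 0.004]
[0.01, -0.1, 1.51] [0.002, 0.002, 0.004]
```

play_rows(
  plan=[150,0,-0.1,1.5,0.002,0.002,0.004,150,0,-0.1,1.5,0.002,0.002,0.004,150,0,-0.1,1.5,0.002,0.002,0.004,150,0,0,0,0,0,0,150,0,0,0,0,0,0],
)

```text
t: 4.95
tool_pos: [0.4994, 0.0119, 0.1892]
eef_rot: [0.288, 0.072, 0.955, -0.018]
ft_force: [-0.1, -0.1, -0.5]
width: 0.035
```

```bash
python3 - <<'E'
from h import *
import pickle
L=np.radians(33); u=np.array([-np.sin(L),0,np.cos(L)])
c=save('wrist','w2.png'); pickle.dump(c,open('w2.pkl','wb'))
plan(rk(np.array([0,-.0575,.112])+.030*u),toolR(YAW-.005,L),n=3)
E
```

```text
t 5.0 p [0.4994 0.0119 0.1893] tot rv [ 0.001  0.009 -0.011] d [ 0.0227 -0.0047 -0.0521] n 3 F [-0.1 -0.7  0.5] w 0.035
[0.32, -0.06, 1.87] [0.0, 0.003, -0.004]
[0.31, -0.05, 1.87] [0.0, 0.003, -0.004]
[0.31, -0.05, 1.87] [0.0, 0.003, -0.004]
```

View pics/w2.png

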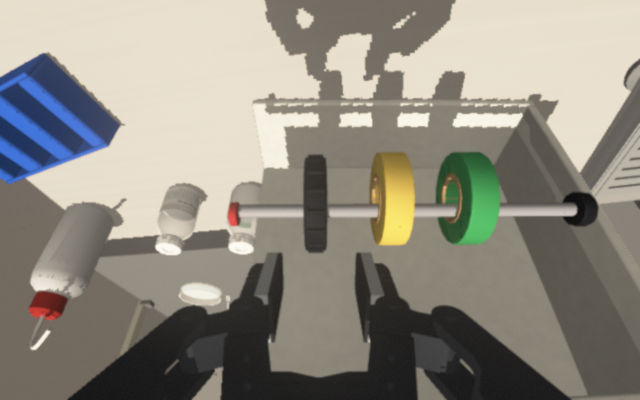

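play_rows(
  plan=[150,0.3,0,1.9,0,0.003,-0.004,150,0.3,-0.05,1.9,0,0.003,-0.004,150,0.3,-0.05,1.3,0,0,0,150,0,0,0,0,0,0,150,0,0,0,0,0,0],
)

```text
t: 5.62
tool_pos: [0.522, 0.0084, 0.1452]
eef_rot: [0.288, 0.069, 0.955, -0.018]
ft_force: [-0.0, 0.9, 0.1]
width: 0.0352
```

```bash
python3 - <<'E'
from h import *
import pickle
L=np.radians(33); u=np.array([-np.sin(L),0,np.cos(L)])
c=save('wrist','w3.png'); pickle.dump(c,open('w3.pkl','wb'))
plan(rk(np.array([0,-.0575,.112])+.030*u),toolR(YAW-.005,L),n=1)
E
```

```text
t 5.67 p [0.522  0.0085 0.1453] tot rv [ 0.002  0.011 -0.006] d [ 0.0001 -0.0013 -0.0081] n 1 F [ 0.3 -0.2  0.3] w 0.035
[0.42, -0.13, 0.69] [0.002, 0.011, -0.006]
```

View pics/w3.png

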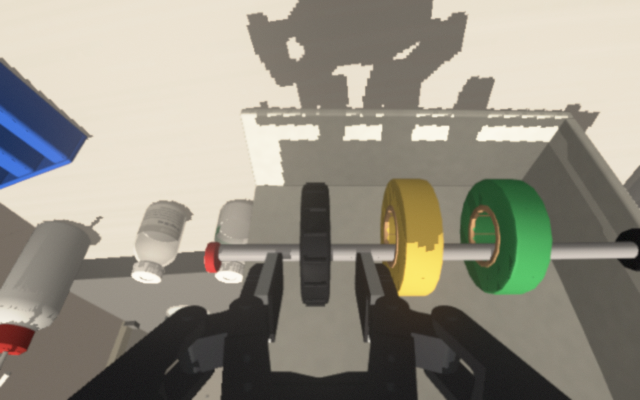

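play_rows(
  plan=[150,0.4,-0.1,0.5,0,0.01,0,150,0,0,0,0,0,0,200,0,0,0,0,0,0,255,0,0,0,0,0,0,255,0,0,0,0,0,0],
  newtons=30,
)

```text
t: 6.3
tool_pos: [0.5214, 0.0078, 0.1398]
eef_rot: [0.284, 0.069, 0.956, -0.018]
ft_force: [-0.0, -0.5, -0.3]
width: 0.0064
```

```bash
python3 - <<'E'
from h import *
import pickle
L=np.radians(33); u=np.array([-np.sin(L),0,np.cos(L)])
c=save('wrist','w4.png'); pickle.dump(c,open('w4.pkl','wb'))
plan(rk(np.array([0,-.0575,.112])+.030*u),toolR(YAW-.005,L),n=1)
s=state();print(Rr().T@(np.array(s['tool_pos'])-O), (Rr().T@rot(s['eef_rot']).as_matrix()).round(3), np.round(s['joint_pos'],2))
cv2.imwrite('pics/w4c.png',cv2.resize(c['img'][170:320,180:380],None,fx=4,fy=4,interpolation=cv2.INTER_CUBIC))
E
```

```text
t 6.35 p [0.5215 0.0078 0.1399] tot rv [ 0.003  0.002 -0.006] d [ 0.0007 -0.0006 -0.0027] n 1 F [ 0.  -0.2  0.4] w 0.0059
[0.08, -0.05, 0.27] [0.003, 0.002, -0.006]
[-0.01708379 -0.05699151  0.1398531 ] [[-0.837  0.009  0.546]
 [ 0.01   1.    -0.   ]
 [-0.546  0.005 -0.838]] [-0.12  0.25 -0.16  2.41  1.82  0.26 -0.59]
```

View pics/w4c.png

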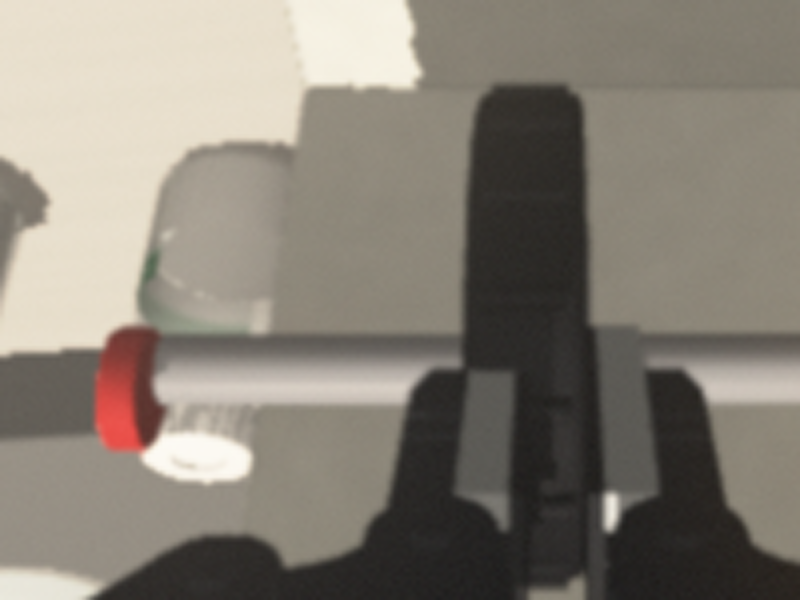

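play_rows(
  plan=[255,0,0,0,0,0,0,255,0,0,0,0,0,0,255,0,0,0,0,0,0,255,0,0,0,0,0,0,255,0,0,0,0,0,0],
)

```text
t: 6.98
tool_pos: [0.5215, 0.0078, 0.1398]
eef_rot: [0.284, 0.069, 0.956, -0.018]
ft_force: [-0.4, -0.0, 0.8]
width: 0.0061
```

```bash
python3 - <<'E'
from h import *
import pickle
c=save('wrist','w5.png'); pickle.dump(c,open('w5.pkl','wb'))
print(state()['width'])
for v in (262,275,290,305): print(v,c['range_z'][v,280:350:3].round(3).tolist())
cv2.imwrite('pics/w5c.png',cv2.resize(c['img'][170:320,180:380],None,fx=4,fy=4,interpolation=cv2.INTER_CUBIC))
d=save('side','d5.png'); cv2.imwrite('pics/d5c.png',cv2.resize(d['img'][110:240,250:390],None,fx=4.5,fy=4.5,interpolation=cv2.INTER_CUBIC))
E
```

```text
0.00647896270452442
262 [0.16899999976158142, 0.16899999976158142, 0.16899999976158142, 0.15299999713897705, 0.15299999713897705, 0.14499999582767487, 0.14499999582767487, 0.14499999582767487, 0.14399999380111694, 0.14300000667572021, 0.14499999582767487, 0.14499999582767487, 0.14499999582767487, 0.14399999380111694, 0.14499999582767487, 0.14499999582767487, 0.14499999582767487, 0.1459999978542328, 0.14499999582767487, 0.14499999582767487, 0.14499999582767487, 0.15299999713897705, 0.15299999713897705, 0.15299999713897705]
275 [0.14100000262260437, 0.14300000667572021, 0.14100000262260437, 0.14300000667572021, 0.14100000262260437, 0.13500000536441803, 0.13600000739097595, 0.1340000033378601, 0.13500000536441803, 0.13500000536441803, 0.13500000536441803, 0.14499999582767487, 0.14300000667572021, 0.0, 0.1459999978542328, 0.1459999978542328, 0.13500000536441803, 0.13500000536441803, 0.13600000739097595, 0.1340000033378601, 0.13500000536441803, 0.1420000046491623, 0.1420000046491623, 0.14300000667572021]
290 [0.13199999928474426, 0.13300000131130219, 0.13300000131130219, 0.13199999928474426, 0.13199999928474426, 0.12399999797344208, 0.125, 0.125, 0.125, 0.125, 0.125, 0.14800000190734863, 0.14800000190734863, 0.1469999998807907, 0.14800000190734863, 0.14800000190734863, 0.125, 0.125, 0.125, 0.12600000202655792, 0.12600000202655792, 0.125, 0.13199999928474426, 0.13199999928474426]
305 [0.11500000208616257, 0.11400000005960464, 0.11299999803304672, 0.1120000034570694, 0.11400000005960464, 0.11500000208616257, 0.11500000208616257, 0.11500000208616257, 0.11500000208616257, 0.125, 0.12399999797344208, 0.15399999916553497, 0.15299999713897705, 0.15399999916553497, 0.15299999713897705, 0.15399999916553497, 0.12399999797344208, 0.12300000339746475, 0.11400000005960464, 0.11400000005960464, 0.11599999666213989, 0.11500000208616257, 0.11299999803304672, 0.11400000005960464]
```

View pics/w5c.png

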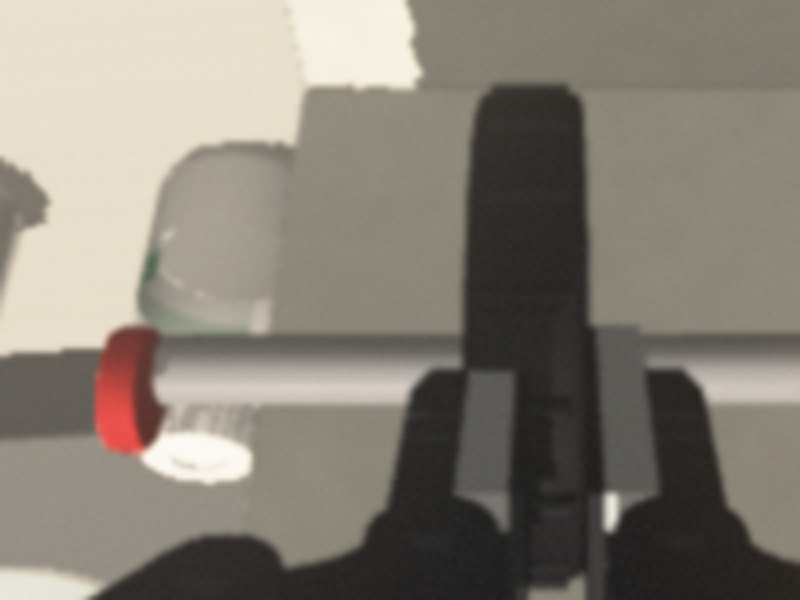

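View pics/d5c.png

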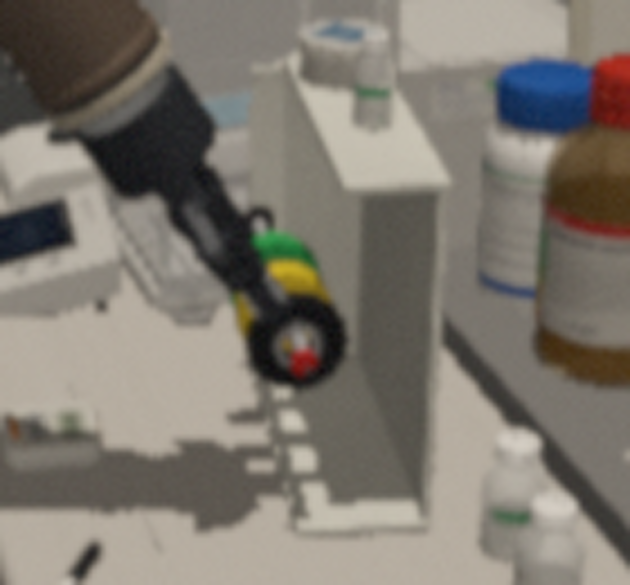

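```bash
python3 - <<'E'
from h import *
import pickle
c=pickle.load(open('w5.pkl','rb'))
s=state(); Rt=rot(s['eef_rot']).as_matrix(); p=np.array(s['tool_pos'])
def tf(uv): return ((unproj(c,uv)-p)@Rt*1000).round(1)
for v in (220,240,255,262,268,275,282,290,298,305,310):
    print(v,[(u,tf([[u,v]])[0].tolist()) for u in (297,302,307,314,318,322,330,335)])
print(tf([[205,265],[210,265],[215,265]]))
E
```

```text
220 [(297, [26.9, -9.3, 14.4]), (302, [27.2, -6.9, 13.5]), (307, [27.6, -4.6, 12.6]), (314, [27.2, -1.5, 13.7]), (318, [27.4, 0.3, 13.1]), (322, [27.1, 2.1, 13.9]), (330, [-21.3, 10.1, 132.7]), (335, [-21.5, 14.3, 133.2])]
240 [(297, [19.9, -9.0, 8.0]), (302, [20.4, -6.8, 6.9]), (307, [20.0, -4.6, 7.8]), (314, [19.9, -1.5, 8.0]), (318, [20.7, 0.3, 6.3]), (322, [20.7, 2.1, 6.2]), (330, [-32.6, 9.7, 117.6]), (335, [-32.4, 13.7, 117.2])]
255 [(297, [14.3, -9.0, 4.3]), (302, [14.1, -6.8, 4.7]), (307, [14.6, -4.5, 3.9]), (314, [15.0, -1.4, 3.1]), (318, [14.7, 0.3, 3.7]), (322, [14.0, 2.1, 4.9]), (330, [11.2, 5.8, 10.1]), (335, [12.0, 8.0, 8.7])]
262 [(297, [11.8, -8.9, 2.6]), (302, [12.0, -6.7, 2.2]), (307, [12.7, -4.5, 0.9]), (314, [11.3, -1.5, 3.5]), (318, [12.4, 0.3, 1.5]), (322, [11.9, 2.1, 2.4]), (330, [11.4, 5.6, 3.3]), (335, [12.1, 7.7, 2.1])]
268 [(297, [11.4, -8.7, -1.8]), (302, [11.6, -6.5, -2.1]), (307, [11.8, -4.4, -2.5]), (314, [9.1, -1.5, 2.1]), (318, [9.2, 0.3, 1.9]), (322, [9.0, 2.1, 2.3]), (330, [11.5, 5.4, -2.0]), (335, [11.8, 7.5, -2.6])]
275 [(297, [12.3, -8.2, -8.9]),
[... 636 characters left out ...]
.1, -25.8]), (302, [12.4, -5.4, -24.7]), (307, [9.7, -3.8, -20.8]), (314, [-5.3, -1.5, 0.3]), (318, [-5.1, 0.3, 0.0]), (322, [-6.3, 2.1, 1.8]), (330, [8.8, 4.9, -19.6]), (335, [12.7, 6.5, -25.1])]
305 [(297, [13.0, -6.9, -29.6]), (302, [84.0, 0.8, -125.9]), (307, [6.5, -3.8, -20.7]), (314, [-11.4, -1.6, 3.6]), (318, [-11.5, 0.2, 3.7]), (322, [-11.3, 2.1, 3.4]), (330, [6.2, 4.9, -20.4]), (335, [12.8, 6.3, -29.3])]
310 [(297, [12.8, -6.7, -32.1]), (302, [12.6, -5.1, -31.8]), (307, [4.0, -3.9, -20.5]), (314, [-15.1, -1.7, 4.8]), (318, [-15.9, 0.2, 5.9]), (322, [-16.2, 2.1, 6.1]), (330, [4.0, 4.9, -20.5]), (335, [12.6, 6.2, -31.8])]
[[  2.5 -55.   16.1]
 [  2.4 -52.6  16.2]
 [  0.8 -51.2  19.1]]
```

play_rows(
  plan=[255,-0.16,0,-0.25,0,0,0,255,-0.1,0,-0.15,0,0,0,255,0,0,0,0,0,0,255,0,0,0,0,0,0,255,0,0,0,0,0,0],
)

```text
t: 7.7
tool_pos: [0.5212, 0.0077, 0.1449]
eef_rot: [0.284, 0.069, 0.956, -0.018]
ft_force: [-0.5, 0.7, -1.7]
width: 0.0062
```

```bash
python3 - <<'E'
from h import *
import pickle
c=save('wrist','w6.png'); pickle.dump(c,open('w6.pkl','wb'))
s=state();print(s['width'],s['ft_force'],s['tool_pos'])
cv2.imwrite('pics/w6c.png',cv2.resize(c['img'][170:320,180:380],None,fx=4,fy=4,interpolation=cv2.INTER_CUBIC))
E
```

```text
0.006025697527946541 [ 0.05383346  0.18581041 -0.80430382] [0.52125152 0.00772268 0.1448564 ]
```

View pics/w6c.png

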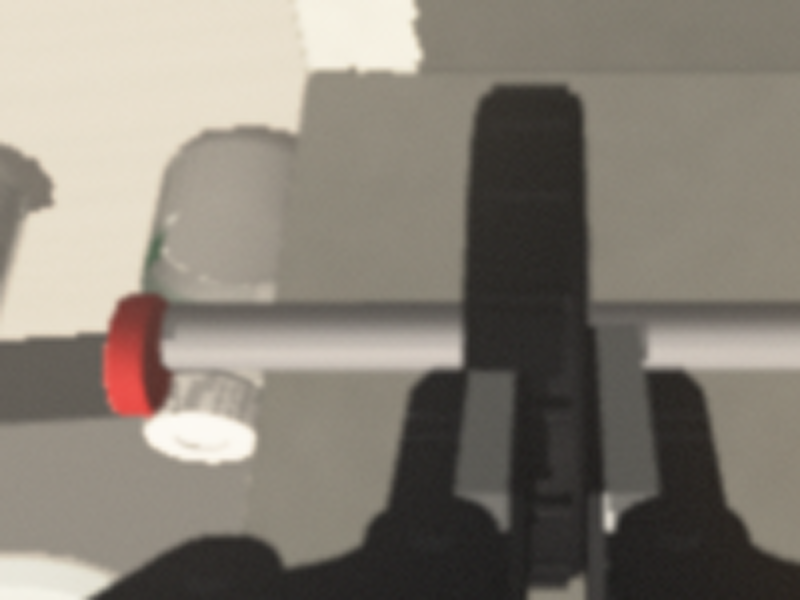

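```bash
python3 - <<'E'
from h import *
import pickle
from scipy.optimize import least_squares
for f,(u0,u1,v0,v1) in (('w4',(200,225,245,290)),('w6',(200,225,235,285)),('w3',(200,222,235,280)),('w2',(225,242,195,230)),('w1',(238,250,190,220))):
    c=pickle.load(open(f+'.pkl','rb'))
    h=cv2.cvtColor(c['img'],cv2.COLOR_BGR2HSV)
    m=((h[...,0]<10)|(h[...,0]>170))&(h[...,1]>110)&(h[...,2]>60)
    k=np.zeros_like(m); k[v0:v1,u0:u1]=1; m&=k
    v,u=np.nonzero(m)
    # keeper silhouette extremes per column (middle columns)
    def Q(u,v,z): return (unproj(c,np.c_[u,v],z)-O)@Rr()
    # model: cylinder disc silhouette, compare mask via projecting model: fit offset (dx,dz) and y
    lines=[]
    g=c['range_z']
    # bar: points by depth gap
    ub=range(u.max()+6,u.max()+30)
    pts=[]
    for col in ub:
        vv=np.arange(v.min()-3,v.max()+6); z=g[vv,col]; zm=np.median(z[(z>0)&(z<np.median(g[v,u])+.02)]) 
        k=(z>0)&(abs(z-zm)<.008); pts.append(Q(np.full(k.sum(),col),vv[k],z[k]))
    B=np.vstack(pts)
    fb=least_squares(lambda p:np.hypot(B[:,0]-p[0],B[:,2]-p[1])-.0045,[0,.118],loss='soft_l1',f_scale=.001).x
    K_=Q(u,v,g[v,u]); K_=K_[(g[v,u]>0)]; K_=K_[np.hypot(K_[:,0]-fb[0],K_[:,2]-fb[1])<.02]
    fk=least_squares(lambda p:np.hypot(K_[:,0]-p[0],K_[:,2]-p[1])-.008,[0,.12],loss='soft_l1',f_scale=.001).x
    d=(fk-fb)*1000; print(f,len(K_),len(B),'bar',fb.round(4),'keep',fk.round(4),'d',d.round(2),'ang',np.degrees(np.arctan2(d[0],d[1])).round(0),np.hypot(*d).round(2), 'y',np.percentile(K_[:,1],[3,97]).round(4))
E
```

```text
w4 376 406 bar [-0.0008  0.1178] keep [-0.0032  0.1215] d [-2.46  3.75] ang -33.0 4.48 y [-0.1126 -0.1078]
w6 363 421 bar [-0.0007  0.1177] keep [-0.0033  0.1215] d [-2.56  3.79] ang -34.0 4.57 y [-0.1126 -0.1078]
w3 362 408 bar [-0.0008  0.1177] keep [-0.0032  0.1216] d [-2.41  3.83] ang -32.0 4.53 y [-0.1126 -0.1078]
w2 183 335 bar [-0.0009  0.1176] keep [-0.0034  0.1215] d [-2.57  3.94] ang -33.0 4.7 y [-0.1122 -0.1081]
w1 127 274 bar [-0.001   0.1175] keep [-0.0037  0.1214] d [-2.71  3.85] ang -35.0 4.71 y [-0.1127 -0.1082]
```

```bash
cat >> h.py <<'E'
def rp(tr,n,yaw=YAW-.005,lean=np.radians(33),Rt=None):
    """target TCP in rack coords; keep orientation of hand unless given"""
    s=state(); M=rot(s['eef_rot']).as_matrix(); p=Rr().T@(np.array(s['tool_pos'])-O)
    print('rackTCP mm',(p*1000).round(1)); 
    plan(rk(tr),M if Rt is None else Rt,n=n)
E
python3 - <<'E'
from h import *
rp([-.0194,-.057,.1489],1)
E
```

```text
rackTCP mm [-17.3 -57.1 144.9]
t 7.75 p [0.5213 0.0077 0.1449] tot rv [0. 0. 0.] d [-0.0021  0.0004  0.004 ] n 1 F [ 0.1  0.2 -0.8] w 0.006
[-0.04, 0.01, -0.45] [0.0, 0.0, 0.0]
```

play_rows(
  plan=[255,0,0,-0.35,0,0,0,255,0,0,-0.1,0,0,0,255,0,-0.5,0,0,0,0,255,0,-0.5,0,0,0,0,255,0,0,0,0,0,0],
)

```text
t: 8.38
tool_pos: [0.517, -0.0028, 0.1488]
eef_rot: [0.284, 0.069, 0.956, -0.018]
ft_force: [-0.6, 0.1, -0.8]
width: 0.006
```

```bash
python3 - <<'E'
from h import *
rp([-.0194,-.085,.1489],2)
E
```

```text
rackTCP mm [-20.1 -68.1 148.8]
t 8.38 p [ 0.517  -0.0028  0.1488] tot rv [0. 0. 0.] d [-0.0015 -0.0168  0.0001] n 2 F [-0.6  0.1 -0.8] w 0.006
[-0.04, -0.84, 0.02] [0.0, 0.0, 0.0]
[-0.04, -0.84, 0.02] [0.0, 0.0, 0.0]
```

play_rows(
  plan=[255,-0.04,-0.8,0.02,0,0,0,255,-0.04,-0.8,0.02,0,0,0,255,0,-0.5,0,0,0,0,255,0,0,0,0,0,0,255,0,0,0,0,0,0],
)

```text
t: 9.0
tool_pos: [0.5146, -0.0258, 0.1487]
eef_rot: [0.284, 0.07, 0.956, -0.018]
ft_force: [0.7, 0.4, -0.5]
width: 0.0058
```

```bash
python3 - <<'E'
from h import *
rp([-.0194,-.105,.1489],2)
c=save('wrist','w7.png')
cv2.imwrite('pics/w7c.png',cv2.resize(c['img'][170:320,220:420],None,fx=4,fy=4,interpolation=cv2.INTER_CUBIC))
c=save('side','d7.png')
cv2.imwrite('pics/d7c.png',cv2.resize(c['img'][150:220,270:370],None,fx=7,fy=7,interpolation=cv2.INTER_CUBIC))
E
```

```text
rackTCP mm [-19.4 -91.2 148.7]
t 9.0 p [ 0.5146 -0.0258  0.1487] tot rv [0. 0. 0.] d [-0.0019 -0.0136  0.0002] n 2 F [ 0.7  0.4 -0.5] w 0.0058
[-0.01, -0.69, -0.01] [0.0, 0.0, 0.0]
[-0.01, -0.69, -0.01] [0.0, 0.0, 0.0]
```

View pics/w7c.png

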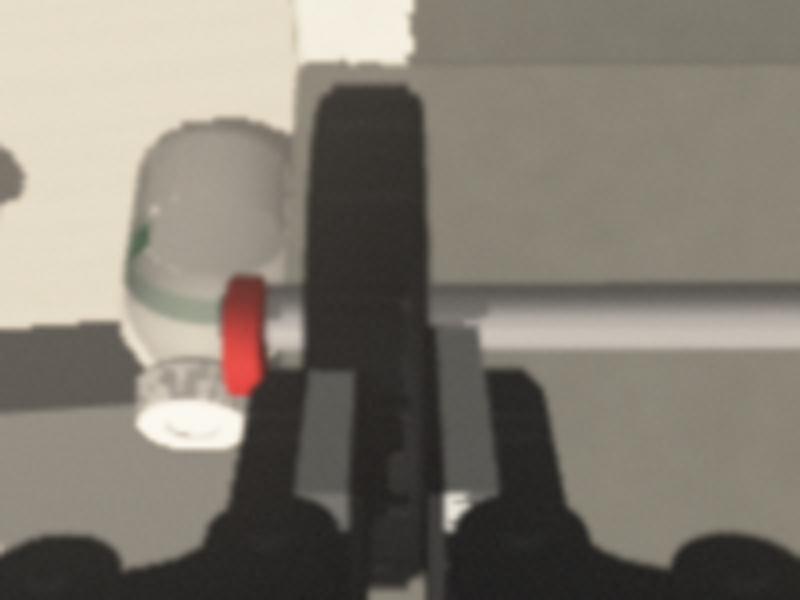

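View pics/d7c.png

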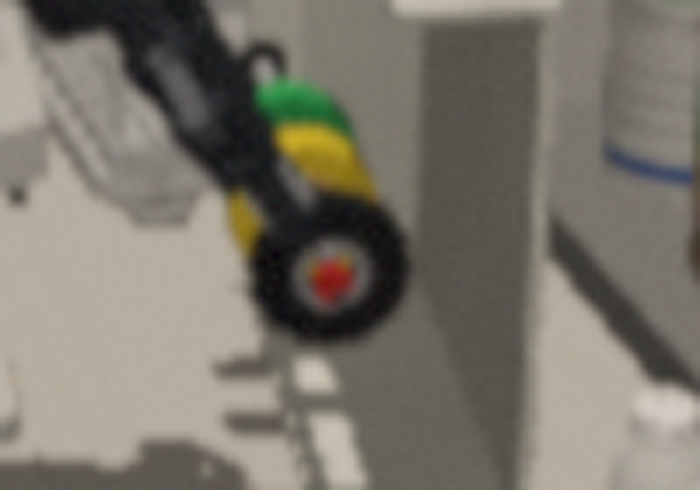

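play_rows(
  plan=[255,0,-0.4,0,0,0,0,255,0,-0.5,0,0,0,0,255,0,-0.5,0,0,0,0,255,0,-0.2,0,0,0,0,255,0,0,0,0,0,0],
)

```text
t: 9.72
tool_pos: [0.5122, -0.0425, 0.1486]
eef_rot: [0.284, 0.069, 0.956, -0.018]
ft_force: [-0.5, -0.5, -1.0]
width: 0.0061
```

```bash
python3 - <<'E'
from h import *
rp([-.0194,-.13,.1489],2)
E
```

```text
rackTCP mm [ -19.6 -108.1  148.6]
t 9.72 p [ 0.5122 -0.0425  0.1486] tot rv [0. 0. 0.] d [-0.0028 -0.0218  0.0003] n 2 F [-0.5 -0.5 -1. ] w 0.0061
[-0.03, -1.1, -0.01] [0.0, 0.0, 0.0]
[-0.03, -1.1, -0.01] [0.0, 0.0, 0.0]
```

play_rows(
  plan=[255,-0.01,-0.6,0,0,0,0,255,0,-0.8,0,0,0,0,255,0,-1,0,0,0,0,255,0,-1,0,0,0,0,255,0,-0.5,0,0,0,0],
)

```text
t: 10.35
tool_pos: [0.5065, -0.0824, 0.1485]
eef_rot: [0.284, 0.069, 0.956, -0.018]
ft_force: [0.3, -0.0, -1.2]
width: 0.0055
```

```bash
python3 - <<'E'
from h import *
c=save('wrist','w8.png')
rp([-.0194,-.16,.1489],2)
C=np.array([.5095,-.2635,0]); cy=np.radians(12.3)
for k in (-.045,0,.045): print(k, C+Rr(cy)@[0,k,0])
d=save('side','d8.png'); e=save('scene','s8.png')
for n,c in (('side',d),('scene',e)):
    I=c['img'].copy()
    for z in (0,.03):
        q=proj(c,[C+Rr(cy)@[x,y,z] for x,y in ((-.04,-.0725),(.04,-.0725),(.04,.0725),(-.04,.0725))]).astype(int)
        cv2.polylines(I,[q],True,(0,255,255),1)
    q=proj(c,[C+Rr(cy)@[0,k,.004] for k in (-.045,0,.045)]).astype(int)
    for a in q: cv2.circle(I,tuple(int(t) for t in a),1,(0,0,255),-1)
    q=q.mean(0).astype(int); I=I[max(q[1]-60,0):q[1]+50,q[0]-70:q[0]+70]
    cv2.imwrite('pics/cad_%s.png'%n,cv2.resize(I,None,fx=5,fy=5,interpolation=cv2.INTER_CUBIC))
E
```

```text
rackTCP mm [ -19.8 -148.9  148.5]
t 10.4 p [ 0.5065 -0.0829  0.1485] tot rv [0. 0. 0.] d [-0.0011 -0.0111  0.0004] n 2 F [-0.5 -0.9 -0. ] w 0.0059
[-0.04, -0.56, -0.01] [0.0, 0.0, 0.0]
[-0.04, -0.56, -0.01] [0.0, 0.0, 0.0]
-0.045 [ 0.51908637 -0.30746705  0.        ]
0 [ 0.5095 -0.2635  0.    ]
0.045 [ 0.49991363 -0.21953295  0.        ]
```

View pics/cad_side.png

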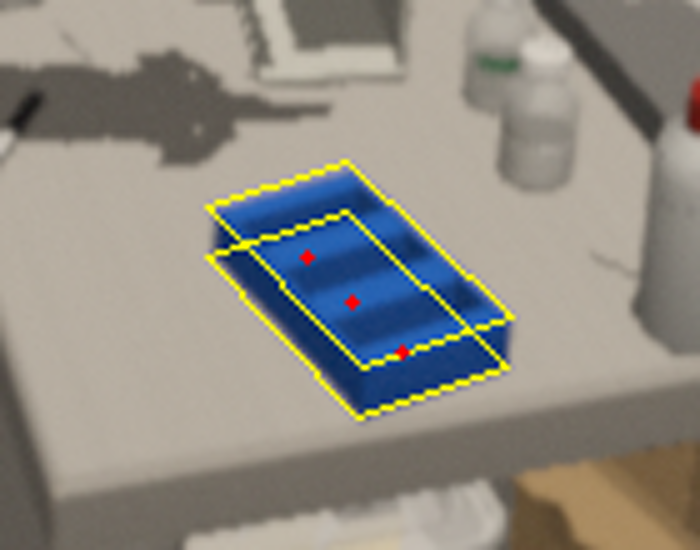

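View pics/cad_scene.png

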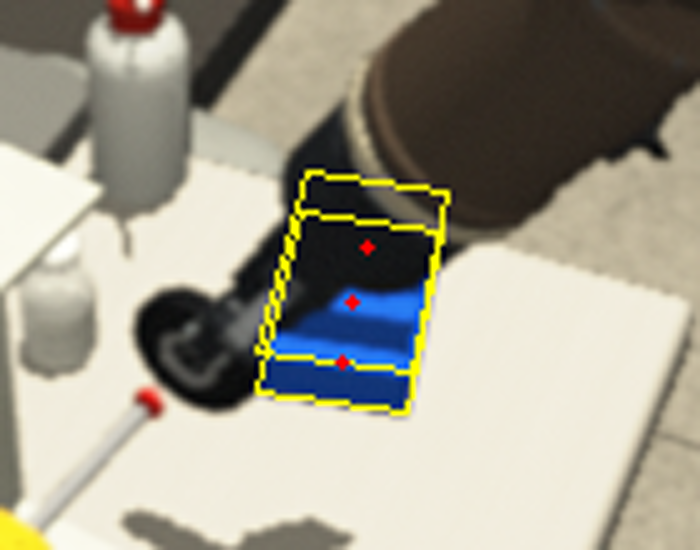

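View pics/w8.png

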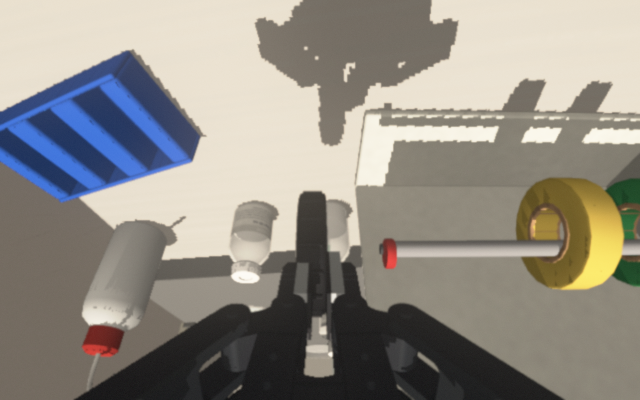

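```bash
cat >> h.py <<'E'
C=np.array([.5095,-.2635,0]); CY=np.radians(12.3)
def place(k,zc,dt,n,lean=np.radians(33)):
    """dt: ring centre in tool frame (m); k slot y, zc centre height"""
    Rt=toolR(CY,lean); p=C+Rr(CY)@[0,k,0]+[0,0,zc]
    plan(p-Rt@np.asarray(dt),Rt,n=n)
E
python3 - <<'E'
from h import *
s=state(); M=Rr().T@rot(s['eef_rot']).as_matrix()
dt=M.T@np.array([.0163,-.002,-.0276]); print('dt',dt)
L=np.arctan2(M[0,2],-M[2,2]); print('lean',np.degrees(L))
place(-.045,.095,dt,6)
E
```

```text
dt [ 0.00139029 -0.00201007  0.03202307]
lean 33.08428792102165
t 10.5 p [ 0.5066 -0.0819  0.1485] tot rv [-0.19   0.002 -0.302] d [-0.0039 -0.2271 -0.0259] n 6 F [ 0.4  0.2 -1.2] w 0.0059
[-0.17, -3.76, 0.6] [-0.032, 0.0, -0.05]
[0.02, -3.78, 0.48] [-0.032, 0.0, -0.05]
[0.21, -3.79, 0.36] [-0.032, 0.0, -0.05]
[0.4, -3.78, 0.24] [-0.032, 0.0, -0.05]
[0.59, -3.76, 0.12] [-0.032, 0.0, -0.05]
[0.78, -3.73, 0.01] [-0.032, 0.0, -0.05]
```

play_rows(
  plan=[255,0,-2.5,0,-0.035,0,-0.055,255,0,-3.5,0,-0.035,0,-0.055,255,0.2,-4,0.4,-0.035,0,-0.055,255,0.4,-4,0.5,-0.035,0,-0.055,255,0.6,-4,0.5,-0.035,0,-0.055],
)

```text
t: 11.12
tool_pos: [0.4994, -0.1716, 0.1285]
eef_rot: [0.27, -0.018, 0.963, 0.0]
ft_force: [0.7, -0.8, -0.9]
width: 0.0058
```

```bash
python3 - <<'E'
from h import *
place(-.045,.085,[.0014,-.002,.032],4)
E
```

```text
t 11.12 p [ 0.4994 -0.1716  0.1285] tot rv [-0.104 -0.03  -0.147] d [ 0.0033 -0.1374 -0.0159] n 4 F [ 0.7 -0.8 -0.9] w 0.0058
[0.26, -3.43, 0.35] [-0.026, -0.008, -0.037]
[0.38, -3.43, 0.26] [-0.026, -0.008, -0.037]
[0.51, -3.42, 0.16] [-0.026, -0.008, -0.037]
[0.64, -3.4, 0.07] [-0.026, -0.008, -0.037]
```

play_rows(
  plan=[255,0.3,-3.5,0.2,-0.026,-0.008,-0.037,255,0.4,-3.5,0.2,-0.026,-0.008,-0.037,255,0.5,-3.4,0.2,-0.026,-0.008,-0.037,255,0.6,-3,0.1,-0.026,-0.008,-0.037,255,0,0,0,0,0,0],
)

```text
t: 11.75
tool_pos: [0.5, -0.289, 0.1133]
eef_rot: [0.279, -0.091, 0.956, 0.026]
ft_force: [0.9, 0.4, 0.7]
width: 0.006
```

```bash
python3 - <<'E'
from h import *
place(-.045,.085,[.0014,-.002,.032],1)
E
```

```text
t 11.75 p [ 0.5    -0.289   0.1133] tot rv [-0.015 -0.008 -0.021] d [ 0.0028 -0.0199 -0.0007] n 1 F [0.9 0.4 0.7] w 0.006
[0.12, -2.01, 0.0] [-0.015, -0.008, -0.021]
```

play_rows(
  plan=[255,0.1,-1.3,0,-0.015,-0.008,-0.021,255,0,-0.6,0,0,0,0,255,0,0,0,0,0,0,255,0,0,0,0,0,0,255,0,0,0,0,0,0],
)

```text
t: 12.38
tool_pos: [0.5039, -0.3032, 0.113]
eef_rot: [0.282, -0.105, 0.953, 0.031]
ft_force: [0.2, 0.1, -0.8]
width: 0.0059
```

```bash
python3 - <<'E'
from h import *
place(-.045,.085,[.0014,-.002,.032],1)
place(-.045,.037,[.0014,-.002,.032],3)
w=save('wrist','w9.png');d=save('side','d9.png')
cv2.imwrite('pics/d9c.png',cv2.resize(d['img'][200:310,280:440],None,fx=5,fy=5,interpolation=cv2.INTER_CUBIC))
E
```

```text
t 12.38 p [ 0.5039 -0.3032  0.113 ] tot rv [ 0.003 -0.001  0.004] d [-0.0011 -0.0057 -0.0004] n 1 F [ 0.2  0.1 -0.8] w 0.0059
[0.22, -0.54, -0.09] [0.003, -0.001, 0.004]
t 12.38 p [ 0.5039 -0.3032  0.113 ] tot rv [ 0.003 -0.001  0.004] d [-0.0011 -0.0057 -0.0484] n 3 F [ 0.2  0.1 -0.8] w 0.0059
[0.94, -0.18, 1.31] [0.001, -0.0, 0.001]
[0.94, -0.18, 1.31] [0.001, -0.0, 0.001]
[0.94, -0.18, 1.31] [0.001, -0.0, 0.001]
```

View pics/w9.png

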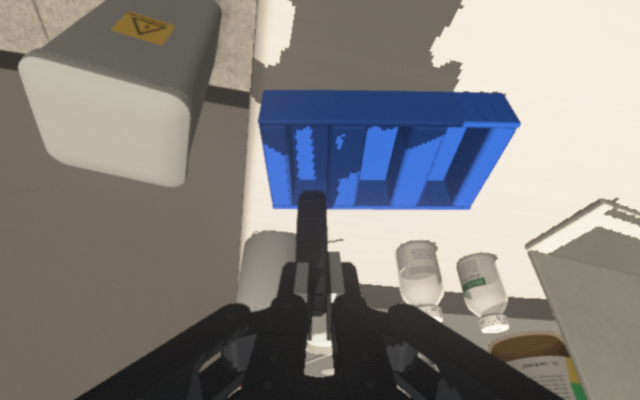

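View pics/d9c.png

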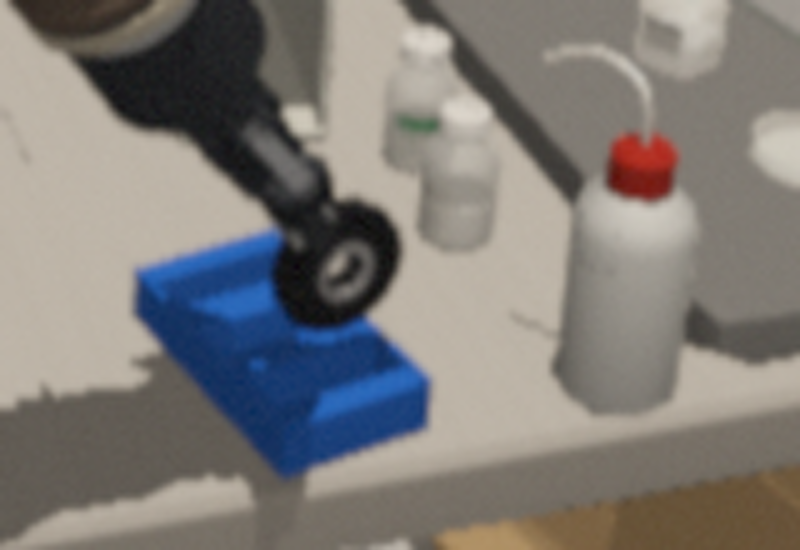

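play_rows(
  plan=[255,0.2,-0.4,-0.1,0,0,0,255,0.4,-0.1,0.8,0,0,0,255,0.6,0,0.8,0,0,0,255,0,0,0,0,0,0,255,0,0,0,0,0,0],
)

```text
t: 13.1
tool_pos: [0.5026, -0.3091, 0.0919]
eef_rot: [0.281, -0.105, 0.953, 0.032]
ft_force: [-0.0, -0.0, -0.3]
width: 0.0057
```

```bash
python3 - <<'E'
from h import *
place(-.045,.037,[.0014,-.002,.032],3)
w=save('wrist','w10.png');d=save('side','d10.png')
cv2.imwrite('pics/d10c.png',cv2.resize(d['img'][200:310,280:440],None,fx=5,fy=5,interpolation=cv2.INTER_CUBIC))
cv2.imwrite('pics/w10c.png',cv2.resize(w['img'][100:250,220:420],None,fx=4,fy=4,interpolation=cv2.INTER_CUBIC))
E
```

```text
t 13.1 p [ 0.5026 -0.3091  0.0919] tot rv [ 0.003 -0.002  0.003] d [ 0.0002  0.0001 -0.0273] n 3 F [-0.  -0.  -0.3] w 0.0057
[0.49, 0.0, 0.77] [0.001, -0.001, 0.001]
[0.49, 0.0, 0.77] [0.001, -0.001, 0.001]
[0.49, 0.0, 0.77] [0.001, -0.001, 0.001]
```

View pics/w10.png

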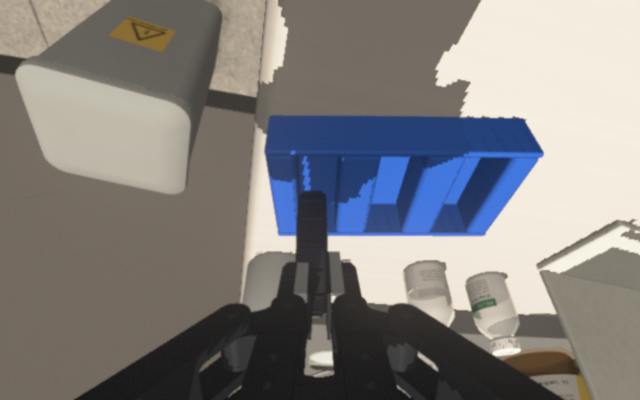

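View pics/d10c.png

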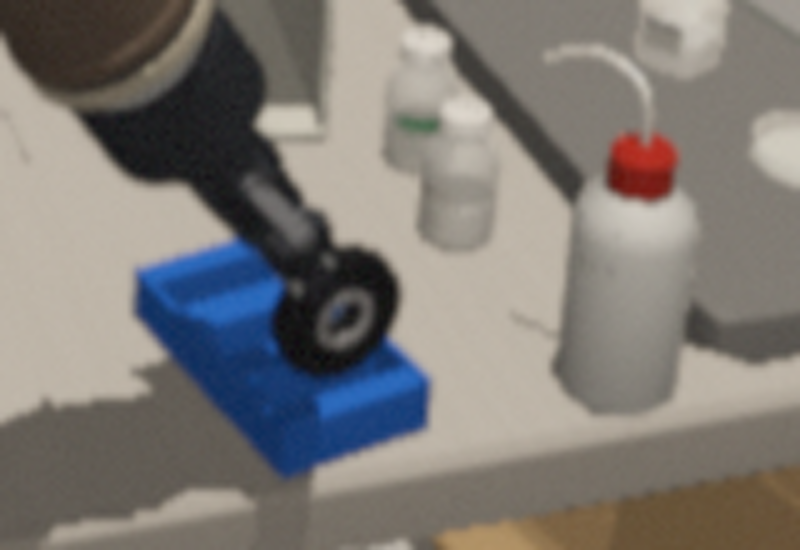

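```bash
python3 - <<'E'
from h import *
c=read_camera('wrist'); I=c['img'].copy()
for k in (-.045,0,.045):
    q=proj(c,[C+Rr(CY)@[x,k+y,.03] for x,y in ((-.036,-.012),(.036,-.012),(.036,.012),(-.036,.012))]).astype(int)
    cv2.polylines(I,[q],True,(0,255,255),1)
s=state(); Rt=rot(s['eef_rot']).as_matrix(); cc=np.array(s['tool_pos'])+Rt@[.0014,-.002,.032]
for sy,colr in ((-.007,(0,0,255)),(.007,(0,255,0))):
    a=np.linspace(0,2*np.pi,60)
    q=proj(c,[cc+Rt@[.032*np.cos(t),sy,.032*np.sin(t)] for t in a]).astype(int); cv2.polylines(I,[q],True,colr,1)
cv2.imwrite('pics/w11c.png',cv2.resize(I[100:260,220:420],None,fx=3.8,fy=3.7,interpolation=cv2.INTER_NEAREST))
E
```

```text
(no output)
```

View pics/w11c.png

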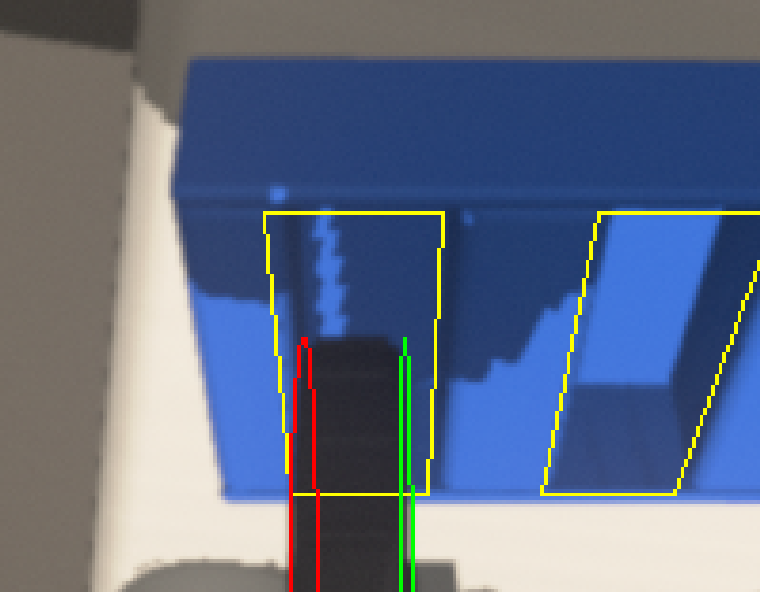

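play_rows(
  plan=[255,0.6,0.1,0.9,0,0,0,255,0.5,0,0.8,0,0,0,255,0.3,0,0.4,0,0,0,255,0,0,0,0,0,0,255,0,0,0,0,0,0],
)

```text
t: 13.88
tool_pos: [0.5021, -0.3081, 0.0652]
eef_rot: [0.282, -0.105, 0.953, 0.031]
ft_force: [0.2, -0.2, -0.9]
width: 0.0062
```

```bash
python3 - <<'E'
from h import *
place(-.045,.036,[.0014,-.002,.032],1)
E
```

```text
t 13.88 p [ 0.5021 -0.3081  0.0652] tot rv [ 0.003 -0.002  0.003] d [ 0.0007 -0.0009 -0.0016] n 1 F [ 0.2 -0.2 -0.9] w 0.0062
[0.05, -0.1, 0.16] [0.003, -0.002, 0.003]
```

play_rows(
  plan=[255,0.07,0,0.12,0,0,0,255,0,0,0,0,0,0,170,0,0,0,0,0,0,170,0,0,0,0,0,0,170,0,0,0,0,0,0],
)

```text
t: 14.5
tool_pos: [0.5028, -0.3083, 0.0646]
eef_rot: [0.282, -0.105, 0.953, 0.031]
ft_force: [0.4, -0.7, -0.6]
width: 0.0288
```

```bash
python3 - <<'E'
from h import *
place(-.045,.036,[.0014,-.002,.032],1)
w=save('wrist','w12.png');d=save('side','d12.png')
cv2.imwrite('pics/d12c.png',cv2.resize(d['img'][200:310,280:440],None,fx=5,fy=5,interpolation=cv2.INTER_CUBIC))
E
```

```text
t 14.5 p [ 0.5028 -0.3083  0.0646] tot rv [ 0.002 -0.     0.003] d [-0.     -0.0007 -0.001 ] n 1 F [ 0.4 -0.7 -0.6] w 0.0288
[0.07, -0.07, 0.07] [0.002, -0.0, 0.003]
```

View pics/w12.png

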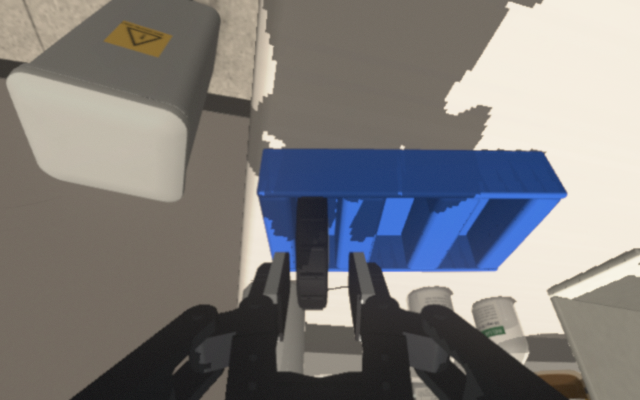

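View pics/d12c.png

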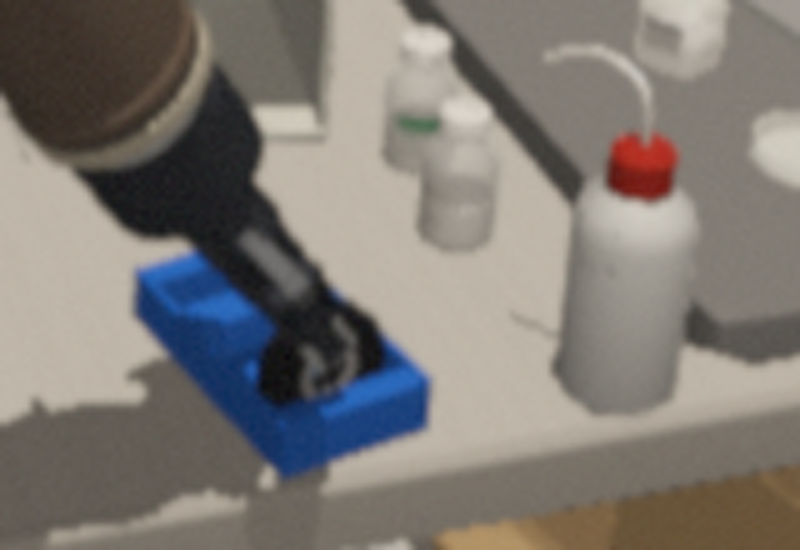

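play_rows(
  plan=[170,0,0,-1,0,0,0,170,0,0,-2.5,0,0,0,170,0,0,-3.5,0,0,0,150,-0.5,1,-4,0,0,0,150,-0.5,2,-3,0,0,0],
)

```text
t: 15.22
tool_pos: [0.428, -0.2958, 0.1844]
eef_rot: [0.281, -0.103, 0.954, 0.034]
ft_force: [-0.5, 1.0, 0.8]
width: 0.0351
```

```bash
python3 - <<'E'
from h import *
L=np.radians(33); u=np.array([-np.sin(L),0,np.cos(L)])
plan(rk(np.array([0,-.0095,.1085])+.1*u),toolR(YAW-.005,L),n=10)
w=save('wrist','w13.png')
E
```

```text
t 15.22 p [ 0.428  -0.2958  0.1844] tot rv [ 0.199 -0.004  0.295] d [0.0627 0.3557 0.008 ] n 10 F [-0.5  1.   0.8] w 0.0351
[-1.19, 3.34, 0.7] [0.02, -0.0, 0.029]
[-1.09, 3.39, 0.63] [0.02, -0.0, 0.029]
[-0.99, 3.43, 0.57] [0.02, -0.0, 0.029]
[-0.89, 3.47, 0.5] [0.02, -0.0, 0.029]
[-0.78, 3.5, 0.43] [0.02, -0.0, 0.029]
[-0.68, 3.53, 0.36] [0.02, -0.0, 0.029]
[-0.57, 3.55, 0.29] [0.02, -0.0, 0.029]
[-0.47, 3.58, 0.22] [0.02, -0.0, 0.029]
[-0.36, 3.59, 0.15] [0.02, -0.0, 0.029]
[-0.26, 3.6, 0.07] [0.02, -0.0, 0.029]
```

View pics/w13.png

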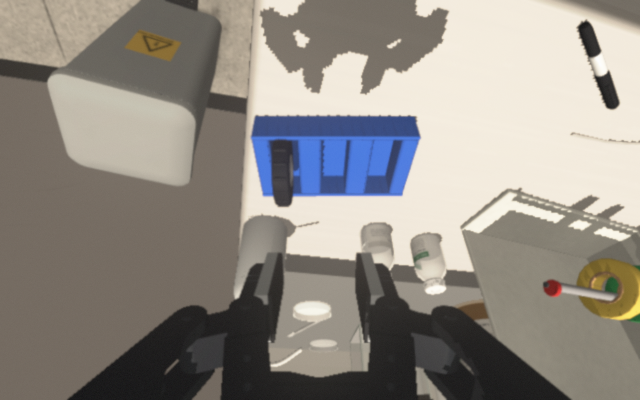

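play_rows(
  plan=[150,-1.2,3.8,0.6,0.02,0,0.03,150,-1.1,4,0.6,0.02,0,0.03,150,-1,4.2,0.5,0.02,0,0.03,150,-0.9,4.2,0.5,0.02,0,0.03,150,-0.8,4.2,0.4,0.02,0,0.03],
)

```text
t: 15.9
tool_pos: [0.4519, -0.0973, 0.1957]
eef_rot: [0.28, -0.017, 0.96, 0.007]
ft_force: [-0.0, -0.5, -0.3]
width: 0.0351
```

```bash
python3 - <<'E'
from h import *
L=np.radians(33); u=np.array([-np.sin(L),0,np.cos(L)])
plan(rk(np.array([0,-.0095,.1085])+.1*u),toolR(YAW-.005,L),n=5)
E
```

```text
t 15.9 p [ 0.4519 -0.0973  0.1957] tot rv [ 0.099 -0.008  0.145] d [ 0.0389  0.1572 -0.0033] n 5 F [-0.  -0.5 -0.3] w 0.0351
[-0.71, 3.11, 0.55] [0.02, -0.002, 0.029]
[-0.62, 3.14, 0.49] [0.02, -0.002, 0.029]
[-0.52, 3.17, 0.43] [0.02, -0.002, 0.029]
[-0.43, 3.19, 0.36] [0.02, -0.002, 0.029]
[-0.34, 3.21, 0.3] [0.02, -0.002, 0.029]
```

play_rows(
  plan=[150,-0.7,3.4,0.5,0.022,0,0.032,150,-0.6,3.4,0.5,0.022,0,0.032,150,-0.5,3.3,0.4,0.022,0,0.032,150,-0.4,2.9,0.4,0.022,0,0.032,150,-0.3,1,0.3,0.01,0,0.015],
)

```text
t: 16.52
tool_pos: [0.4642, -0.0265, 0.1849]
eef_rot: [0.265, 0.024, 0.964, -0.011]
ft_force: [-0.7, -1.3, 0.0]
width: 0.0355
```

```bash
cat > ring.py <<'E'
from h import *
from scipy.optimize import least_squares
HS={'yel':(15,34,120),'gr':(45,85,100)}
def ring(c,n):
    v,u=np.mgrid[0:400,0:640]; P=unproj(c,np.c_[u.ravel(),v.ravel()].astype(float),c['range_z'].ravel()); Q=(P-O)@Rr()
    hsv=cv2.cvtColor(c['img'],cv2.COLOR_BGR2HSV).reshape(-1,3).astype(int); lo,hi,s=HS[n]
    b=(c['range_z'].ravel()>0)&(Q[:,2]>.06)&(Q[:,2]<.19)&(abs(Q[:,0])<.05)&(hsv[:,0]>lo)&(hsv[:,0]<hi)&(hsv[:,1]>s)
    q=Q[b]; f=least_squares(lambda p:np.hypot(q[:,0]-p[0],q[:,2]-p[1])-.032,[0,.108],loss='soft_l1',f_scale=.0007).x
    r=np.hypot(q[:,0]-f[0],q[:,2]-f[1]); k=q[r>.030]
    print(n,'xz',f.round(4),'y',np.percentile(k[:,1],[1,50,99]).round(4),'mid',((np.percentile(k[:,1],1)+np.percentile(k[:,1],99))/2).round(4))
def bar(c,y0,y1):
    v,u=np.mgrid[0:400,0:640]; P=unproj(c,np.c_[u.ravel(),v.ravel()].astype(float),c['range_z'].ravel()); Q=(P-O)@Rr()
    b=(c['range_z'].ravel()>0)&(np.hypot(Q[:,0],Q[:,2]-.118)<.012)&(Q[:,1]>y0)&(Q[:,1]<y1); q=Q[b]
    f=least_squares(lambda p:np.hypot(q[:,0]-p[0]-p[2]*q[:,1],q[:,2]-p[1])-.0045,[0,.118,0],loss='soft_l1',f_scale=.0007).x
    print('bar',f.round(4),len(q))
E
python3 - <<'E'
from ring import *
L=np.radians(33); u=np.array([-np.sin(L),0,np.cos(L)])
plan(rk(np.array([0,-.0095,.1085])+.1*u),toolR(YAW-.005,L),n=1)
w=save('wrist','w14.png'); ring(w,'yel'); ring(w,'gr'); bar(w,-.1,-.03)
s=state(); print((Rr().T@(np.array(s['tool_pos'])-O)*1000).round(1))
E
```

```text
t 16.52 p [ 0.4642 -0.0265  0.1849] tot rv [ 0.039 -0.038  0.078] d [0.0266 0.0864 0.0075] n 1 F [-0.7 -1.3  0. ] w 0.0355
[-2.32, 8.76, 0.43] [0.039, -0.038, 0.078]
yel xz [0.0011 0.1077] y [-0.016  -0.008   0.0013] mid -0.0074
gr xz [0.0021 0.1077] y [0.0353 0.0433 0.053 ] mid 0.0441
bar [0.0008 0.1177 0.0164] 1129
[-68.7 -97.  185.1]
```

View pics/w14.png

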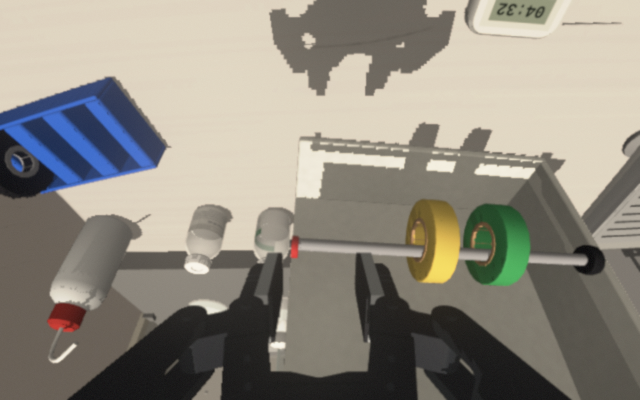

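```bash
sed -i 's/^YAW=.*/YAW=-0.150/; s/^O=.*/O=np.array([.5468,.062,0])/' h.py; python3 - <<'E'
from ring import *
print(np.round(state()['joint_pos'],3),np.round(state()['joint_velocities'],3))
L=np.radians(33); u=np.array([-np.sin(L),0,np.cos(L)])
plan(rk(np.array([0,-.0075,.1083])+.085*u),toolR(YAW,L),n=3)
M=Rr().T@rot(state()['eef_rot']).as_matrix(); print(M.round(3))
w=read_camera('wrist'); ring(w,'yel'); ring(w,'gr'); bar(w,-.1,-.03)
E
```

```text
[ 0.396  0.092 -0.554  2.421  0.95   0.189  0.478] [ 0.098 -0.002 -0.052 -0.004 -0.181 -0.039  0.296]
t 16.57 p [ 0.465  -0.025   0.1851] tot rv [ 0.046 -0.037  0.087] d [ 0.0349  0.0865 -0.0055] n 3 F [0.1 2.2 0.1] w 0.0352
[-0.79, 2.94, 0.66] [0.015, -0.012, 0.029]
[-0.69, 2.97, 0.63] [0.015, -0.012, 0.029]
[-0.6, 3.0, 0.59] [0.015, -0.012, 0.029]
[[-0.854 -0.098  0.511]
 [-0.088  0.995  0.045]
 [-0.513 -0.007 -0.858]]
yel xz [0.0005 0.1077] y [-0.0164 -0.0085  0.0008] mid -0.0078
gr xz [0.0006 0.1077] y [0.0352 0.0429 0.0526] mid 0.0439
bar [-1.000e-04  1.177e-01 -4.000e-04] 1153
```

```bash
python3 - <<'E'
from ring import *
L=np.radians(27); u=np.array([-np.sin(L),0,np.cos(L)])
plan(rk(np.array([0,-.0085,.1083])+.085*u),toolR(YAW,L),n=5)
E
```

```text
t 16.62 p [ 0.4646 -0.0255  0.185 ] tot rv [0.042 0.067 0.092] d [ 0.0428  0.0849 -0.0009] n 5 F [ 0.3 -0.2  0.9] w 0.0355
[-0.66, 1.74, 0.4] [0.008, 0.013, 0.018]
[-0.63, 1.75, 0.38] [0.008, 0.013, 0.018]
[-0.6, 1.77, 0.35] [0.008, 0.013, 0.018]
[-0.58, 1.78, 0.33] [0.008, 0.013, 0.018]
[-0.55, 1.79, 0.31] [0.008, 0.013, 0.018]
```

play_rows(
  plan=[150,-0.6,1.8,0.2,0.01,0.03,0.018,150,-0.6,2,0.3,0.01,0.02,0.02,150,-0.6,2.2,0.3,0.01,0.02,0.02,150,-0.6,2.2,0.3,0.01,0.01,0.02,150,-0.6,2,0.3,0.01,0.01,0.02],
)

```text
t: 17.25
tool_pos: [0.5039, 0.0707, 0.1845]
eef_rot: [0.216, 0.079, 0.973, -0.023]
ft_force: [1.0, -0.3, -0.6]
width: 0.0351
```

```bash
python3 - <<'E'
from ring import *
L=np.radians(27); u=np.array([-np.sin(L),0,np.cos(L)])
plan(rk(np.array([0,-.0085,.1083])+.085*u),toolR(YAW,L),n=2)
print(np.round(state()['joint_pos'],3))
E
```

```text
t 17.25 p [0.5039 0.0707 0.1845] tot rv [-0.015 -0.034 -0.008] d [ 0.0035 -0.0114 -0.0005] n 2 F [ 1.  -0.3 -0.6] w 0.0351
[-0.23, -0.53, 0.14] [-0.007, -0.017, -0.004]
[-0.22, -0.53, 0.14] [-0.007, -0.017, -0.004]
[ 0.168  0.22  -0.655  2.228  0.849  0.528  0.256]
```

play_rows(
  plan=[150,-0.2,-0.7,0.1,-0.01,-0.02,-0.005,150,-0.2,-0.4,0.1,-0.005,-0.015,-0.003,150,0,0,0,0,0,0,150,0,0,0,0,0,0,150,0,0,0,0,0,0],
)

```text
t: 17.88
tool_pos: [0.5051, 0.0564, 0.1839]
eef_rot: [0.232, 0.072, 0.97, -0.018]
ft_force: [-0.7, 0.0, 0.2]
width: 0.0355
```

```bash
python3 - <<'E'
from ring import *
L=np.radians(27); u=np.array([-np.sin(L),0,np.cos(L)])
plan(rk(np.array([0,-.0085,.1083])+.033*u),toolR(YAW,L),n=3)
w=save('wrist','w15.png'); ring(w,'yel')
# ring centre in tool frame
s=state(); Rt=rot(s['eef_rot']).as_matrix(); print(((rk([0,-.0078,.1083])-np.array(s['tool_pos']))@Rt*1000).round(1))
E
```

```text
t 17.88 p [0.5051 0.0564 0.1839] tot rv [-0.    -0.001  0.001] d [ 0.0256 -0.0005 -0.0462] n 3 F [-0.7  0.   0.2] w 0.0355
[-0.06, 0.11, 1.76] [-0.0, -0.0, 0.0]
[-0.06, 0.11, 1.76] [-0.0, -0.0, 0.0]
[-0.06, 0.11, 1.76] [-0.0, -0.0, 0.0]
yel xz [-0.      0.1074] y [-0.0158 -0.0074  0.001 ] mid -0.0074
[-1.7  3.9 85.7]
```

View pics/w15.png

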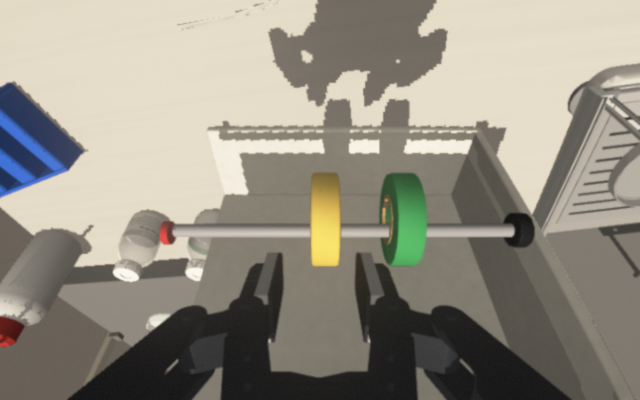

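play_rows(
  plan=[150,-0.05,0.25,1.6,0,0,0,150,-0.05,0.1,1.9,0,0,0,150,-0.05,0.05,1.6,0,0,0,150,0,0,0,0,0,0,150,0,0,0,0,0,0],
)

```text
t: 18.55
tool_pos: [0.531, 0.0577, 0.139]
eef_rot: [0.233, 0.072, 0.97, -0.017]
ft_force: [0.4, 0.4, -0.2]
width: 0.0354
```

```bash
python3 - <<'E'
from ring import *
L=np.radians(27); u=np.array([-np.sin(L),0,np.cos(L)])
plan(rk(np.array([0,-.0075,.1081])+.033*u),toolR(YAW,L),n=1)
w=save('wrist','w16.png'); ring(w,'yel')
s=state(); Rt=rot(s['eef_rot']).as_matrix(); print(((rk([0,-.0076,.1081])-np.array(s['tool_pos']))@Rt*1000).round(1))
E
```

```text
t 18.55 p [0.531  0.0577 0.139 ] tot rv [0.001 0.    0.002] d [-0.0002 -0.0008 -0.0015] n 1 F [ 0.4  0.4 -0.2] w 0.0354
[0.07, -0.09, 0.13] [0.001, 0.0, 0.002]
yel xz [0.0002 0.1075] y [-0.0158 -0.0072  0.0013] mid -0.0072
[ 0.9 -1.  34.4]
```

View pics/w16.png

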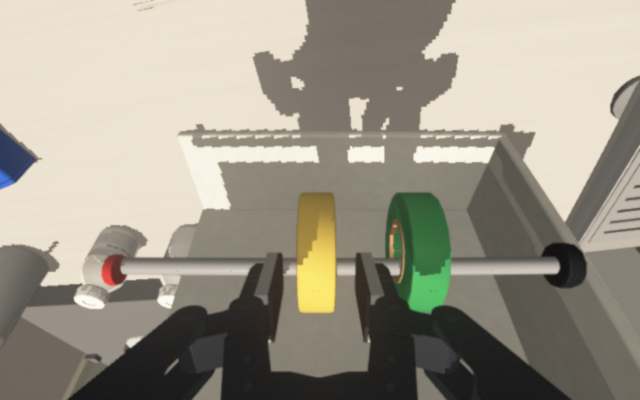

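play_rows(
  plan=[150,0.05,-0.05,0.1,0,0,0,200,0,0,0,0,0,0,255,0,0,0,0,0,0,255,0,0,0,0,0,0,255,0,0,0,0,0,0],
)

```text
t: 19.23
tool_pos: [0.531, 0.057, 0.1394]
eef_rot: [0.234, 0.072, 0.969, -0.017]
ft_force: [0.4, 0.3, -0.5]
width: 0.008
```

```bash
python3 - <<'E'
from ring import *
w=save('wrist','w17.png'); ring(w,'yel')
s=state(); Rt=rot(s['eef_rot']).as_matrix(); print(((rk([0,-.0076,.1081])-np.array(s['tool_pos']))@Rt*1000).round(1))
rp([0,0,0],1)
E
```

```text
yel xz [0.0002 0.1077] y [-0.0194 -0.0092 -0.0024] mid -0.0109
[ 1.  -0.3 34.6]
rackTCP mm [-14.8  -7.3 139.3]
t 19.27 p [0.531  0.057  0.1393] tot rv [0. 0. 0.] d [ 0.0158  0.005  -0.1393] n 1 F [ 0.2 -0.  -0.7] w 0.0079
[5.03, 0.72, 13.08] [0.0, 0.0, 0.0]
```

View pics/w17.png

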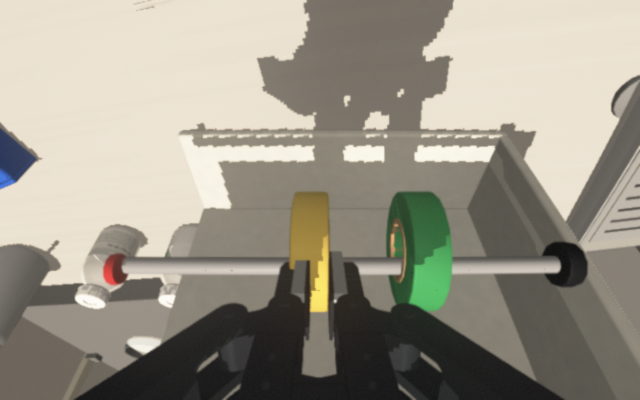

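play_rows(
  plan=[255,-0.15,0,-0.3,0,0,0,255,-0.2,0,-0.4,0,0,0,255,-0.15,0,-0.35,0,0,0,255,-0.05,0,-0.1,0,0,0,255,0,0,0,0,0,0],
)

```text
t: 19.9
tool_pos: [0.5307, 0.057, 0.1532]
eef_rot: [0.234, 0.072, 0.969, -0.017]
ft_force: [-0.1, -0.4, 0.5]
width: 0.0078
```

```bash
python3 - <<'E'
from ring import *
w=save('wrist','w18.png'); ring(w,'yel')
rp([-.0158,-.05,.1518],4)
E
```

```text
yel xz [-1.000e-04  1.215e-01] y [-0.0195 -0.0093 -0.0025] mid -0.011
rackTCP mm [-15.2  -7.3 153.1]
t 19.95 p [0.5307 0.057  0.1531] tot rv [0. 0. 0.] d [-0.007  -0.0421 -0.0013] n 4 F [ 0.3  0.1 -0.8] w 0.008
[0.03, -1.07, 0.02] [0.0, 0.0, 0.0]
[0.03, -1.07, 0.02] [0.0, 0.0, 0.0]
[0.03, -1.07, 0.02] [0.0, 0.0, 0.0]
[0.03, -1.07, 0.02] [0.0, 0.0, 0.0]
```

View pics/w18.png

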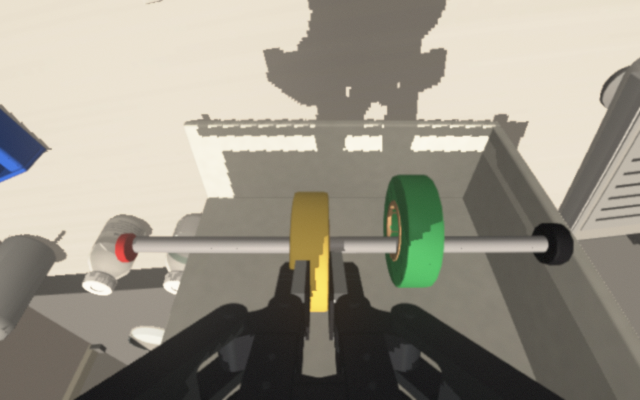

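play_rows(
  plan=[255,0.03,-1,0.03,0,0,0,255,0.03,-1.3,0.03,0,0,0,255,0.03,-1.5,0.02,0,0,0,255,0,-1.5,0,0,0,0,255,0,-1.2,0,0,0,0],
)

```text
t: 20.58
tool_pos: [0.5192, -0.0123, 0.1513]
eef_rot: [0.234, 0.072, 0.969, -0.018]
ft_force: [0.3, -0.8, 0.2]
width: 0.0083
```

```bash
python3 - <<'E'
from ring import *
rp([-.0158,-.08,.1528],4)
E
```

```text
rackTCP mm [-16.1 -77.6 151.3]
t 20.57 p [ 0.5192 -0.0123  0.1513] tot rv [0. 0. 0.] d [-0.     -0.0024  0.0015] n 4 F [ 0.3 -0.8  0.2] w 0.0083
[-0.03, -0.06, -0.03] [0.0, 0.0, 0.0]
[-0.03, -0.06, -0.03] [0.0, 0.0, 0.0]
[-0.03, -0.06, -0.03] [0.0, 0.0, 0.0]
[-0.03, -0.06, -0.03] [0.0, 0.0, 0.0]
```

play_rows(
  plan=[255,-0.04,-0.8,-0.08,0,0,0,255,0,-1,0,0,0,0,255,0,-1,0,0,0,0,255,0,-1,0,0,0,0,255,0,-1,0,0,0,0],
)

```text
t: 21.2
tool_pos: [0.5116, -0.0633, 0.1525]
eef_rot: [0.234, 0.072, 0.969, -0.018]
ft_force: [0.6, 0.3, -1.2]
width: 0.008
```

```bash
python3 - <<'E'
from ring import *
rp([-.0158,-.15,.1518],4)
E
```

```text
rackTCP mm [ -16.1 -129.1  152.5]
t 21.2 p [ 0.5116 -0.0633  0.1525] tot rv [0. 0. 0.] d [-0.0029 -0.0207 -0.0007] n 4 F [ 0.6  0.3 -1.2] w 0.008
[0.0, -0.52, 0.02] [0.0, 0.0, 0.0]
[0.0, -0.52, 0.02] [0.0, 0.0, 0.0]
[0.0, -0.52, 0.02] [0.0, 0.0, 0.0]
[0.0, -0.52, 0.02] [0.0, 0.0, 0.0]
```

play_rows(
  plan=[255,0,-2,0,0,0,0,255,0,-3,0,-0.02,0,-0.04,255,0.1,-3.5,0.2,-0.035,0,-0.06,255,0.2,-3.5,0.3,-0.035,0,-0.06,255,0.3,-3,0.3,-0.035,0,-0.06],
)

```text
t: 21.82
tool_pos: [0.4999, -0.2001, 0.1438]
eef_rot: [0.234, -0.043, 0.971, 0.013]
ft_force: [1.1, -0.3, -1.5]
width: 0.0084
```

```bash
python3 - <<'E'
from ring import *
place(0,.085,[.001,-.0035,.0346],4,np.radians(27))
E
```

```text
t 21.82 p [ 0.4999 -0.2001  0.1438] tot rv [-0.052  0.002 -0.113] d [-0.0056 -0.0631 -0.0275] n 4 F [ 1.1 -0.3 -1.5] w 0.0084
[0.56, -1.56, 0.48] [-0.013, 0.001, -0.028]
[0.6, -1.55, 0.46] [-0.013, 0.001, -0.028]
[0.65, -1.54, 0.44] [-0.013, 0.001, -0.028]
[0.69, -1.53, 0.42] [-0.013, 0.001, -0.028]
```

play_rows(
  plan=[255,0.5,-1.6,0.4,-0.015,0,-0.03,255,0.6,-1.5,0.4,-0.015,0,-0.03,255,0.6,-1.2,0.4,-0.012,0,-0.03,255,0.4,-0.5,0.3,0,0,-0.02,255,0,0,0,0,0,0],
)

```text
t: 22.45
tool_pos: [0.4923, -0.2575, 0.1194]
eef_rot: [0.235, -0.099, 0.967, 0.021]
ft_force: [0.2, 0.0, 0.2]
width: 0.0081
```

```bash
cat >> ring.py <<'E'
def ov(c,dt,th,k0,f):
    I=c['img'].copy()
    for k in (-.045,0,.045):
        q=proj(c,[C+Rr(CY)@[x,k+y,.03] for x,y in ((-.036,-.012),(.036,-.012),(.036,.012),(-.036,.012))]).astype(int)
        cv2.polylines(I,[q],True,(0,255,255),1)
    s=state(); Rt=rot(s['eef_rot']).as_matrix(); cc=np.array(s['tool_pos'])+Rt@np.array(dt)
    for sy,colr in ((-th/2,(0,0,255)),(th/2,(255,0,255))):
        a=np.linspace(0,2*np.pi,60)
        q=proj(c,[cc+Rt@[.032*np.cos(t),sy,.032*np.sin(t)] for t in a]).astype(int); cv2.polylines(I,[q],True,colr,1)
    cv2.imwrite('pics/'+f,cv2.resize(I[80:320,190:440],None,fx=3,fy=2.5,interpolation=cv2.INTER_NEAREST))
E
python3 - <<'E'
from ring import *
dt=[.001,-.0035,.0346]
place(0,.037,dt,3,np.radians(27))
c=read_camera('wrist'); ov(c,dt,.018,0,'ov1.png')
E
```

```text
t 22.45 p [ 0.4923 -0.2575  0.1194] tot rv [-0.011  0.005 -0.008] d [ 0.0019 -0.0057 -0.0511] n 3 F [0.2 0.  0.2] w 0.0081
[0.76, -0.19, 1.53] [-0.004, 0.002, -0.003]
[0.76, -0.19, 1.53] [-0.004, 0.002, -0.003]
[0.76, -0.2, 1.53] [-0.004, 0.002, -0.003]
```

View pics/ov1.png

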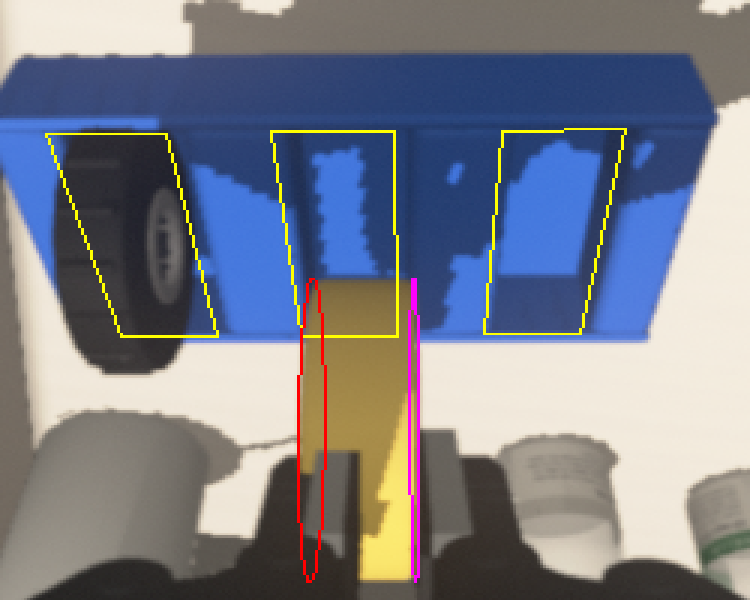

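play_rows(
  plan=[255,0.3,-0.35,0.7,-0.011,0.005,-0.008,255,0.5,-0.15,1,0,0,0,255,0.5,0,1,0,0,0,255,0,0,0,0,0,0,255,0,0,0,0,0,0],
)

```text
t: 23.12
tool_pos: [0.4953, -0.2601, 0.0883]
eef_rot: [0.232, -0.106, 0.967, 0.025]
ft_force: [-0.1, 1.1, -0.4]
width: 0.0079
```

```bash
python3 - <<'E'
from ring import *
dt=[.001,-.0035,.0346]
place(0,.036,dt,3,np.radians(27))
c=read_camera('wrist'); ov(c,dt,.018,0,'ov2.png')
E
```

```text
t 23.12 p [ 0.4953 -0.2601  0.0883] tot rv [0.001 0.    0.004] d [-0.001  -0.0031 -0.021 ] n 3 F [-0.1  1.1 -0.4] w 0.0079
[0.37, -0.09, 0.6] [0.0, 0.0, 0.001]
[0.37, -0.09, 0.6] [0.0, 0.0, 0.001]
[0.37, -0.09, 0.6] [0.0, 0.0, 0.001]
```

View pics/ov2.png

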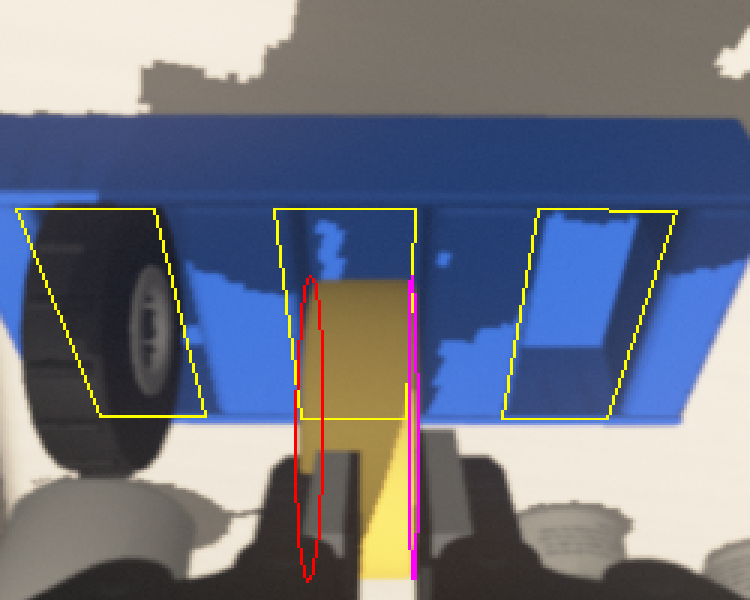

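play_rows(
  plan=[255,0.4,-0.1,0.7,0,0,0,255,0.4,0,0.7,0,0,0,255,0.2,0,0.3,0,0,0,255,0,0,0,0,0,0,255,0,0,0,0,0,0],
)

```text
t: 23.8
tool_pos: [0.4946, -0.2618, 0.0679]
eef_rot: [0.233, -0.106, 0.966, 0.024]
ft_force: [-0.8, -0.1, 2.6]
width: 0.0078
```

```bash
python3 - <<'E'
from ring import *
dt=[.001,-.0035,.0346]
place(0,.036,dt,1,np.radians(27))
c=read_camera('wrist'); ov(c,dt,.018,0,'ov3.png')
E
```

```text
t 23.8 p [ 0.4946 -0.2618  0.0679] tot rv [-0.     0.001  0.004] d [-0.0004 -0.0014 -0.0007] n 1 F [-0.8 -0.1  2.6] w 0.0078
[0.09, -0.13, 0.03] [-0.0, 0.001, 0.004]
```

View pics/ov3.png

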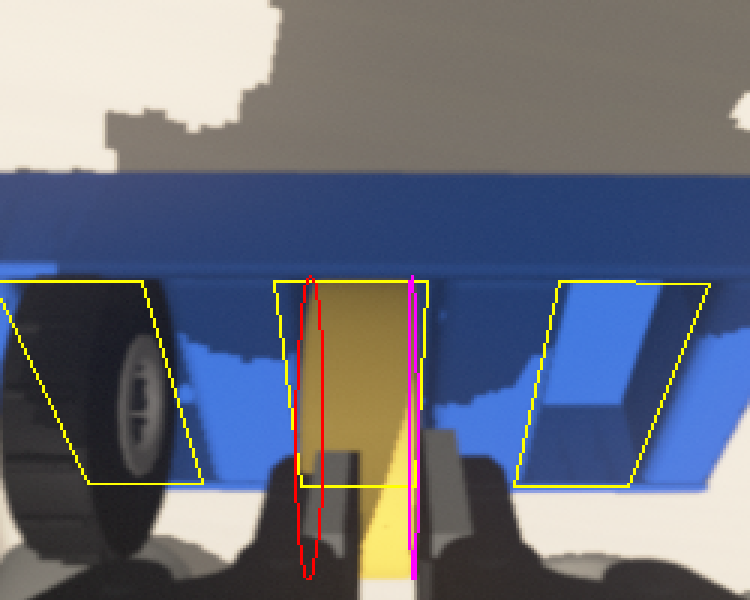

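play_rows(
  plan=[180,0,0,0,0,0,0,165,0,0,0,0,0,0,165,0,0,0,0,0,0,165,0,0,-0.8,0,0,0,165,0,0,-1.5,0,0,0],
)

```text
t: 24.48
tool_pos: [0.484, -0.2635, 0.0889]
eef_rot: [0.232, -0.107, 0.966, 0.025]
ft_force: [-0.7, -0.2, -0.5]
width: 0.0303
```

```bash
python3 - <<'E'
from ring import *
c=save('wrist','w20.png'); print(state()['width'])
E
```

```text
0.0298570659788269
```

View pics/w20.png

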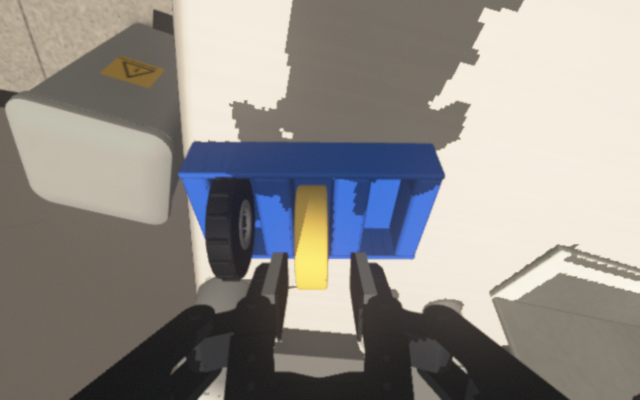

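play_rows(
  plan=[150,0,0,-3,0,0,0,150,0,0.5,-4,0,0,0,150,-0.5,2,-3.5,0.01,0,0.02,150,-1,4,-1.5,0.02,0,0.04,150,-1,4.5,-0.5,0.02,0,0.04],
)

```text
t: 25.15
tool_pos: [0.429, -0.1668, 0.2145]
eef_rot: [0.235, -0.046, 0.971, 0.013]
ft_force: [0.9, 1.8, 0.2]
width: 0.0347
```

```bash
python3 - <<'E'
from ring import *
L=np.radians(27); u=np.array([-np.sin(L),0,np.cos(L)])
plan(rk(np.array([0,.043,.1083])+.085*u),toolR(YAW,L),n=6)
E
```

```text
t 25.15 p [ 0.429  -0.1668  0.2145] tot rv [0.115 0.003 0.217] d [ 0.0861  0.2771 -0.0305] n 6 F [0.9 1.8 0.2] w 0.0347
[-1.42, 4.46, 1.32] [0.019, 0.0, 0.036]
[-1.26, 4.53, 1.23] [0.019, 0.0, 0.036]
[-1.1, 4.6, 1.14] [0.019, 0.0, 0.036]
[-0.93, 4.65, 1.06] [0.019, 0.0, 0.036]
[-0.76, 4.7, 0.97] [0.019, 0.0, 0.036]
[-0.59, 4.75, 0.87] [0.019, 0.0, 0.036]
```

play_rows(
  plan=[150,-1.3,4.2,0.9,0.02,0,0.036,150,-1.2,4.2,0.9,0.02,0,0.036,150,-1,4.2,0.9,0.02,0,0.036,150,-0.9,4.2,0.9,0.02,0,0.036,150,-0.8,4,0.8,0.02,0,0.036],
)

```text
t: 25.78
tool_pos: [0.4692, -0.0187, 0.2012]
eef_rot: [0.227, 0.026, 0.974, -0.01]
ft_force: [-0.8, -0.2, -0.1]
width: 0.0354
```

```bash
python3 - <<'E'
from ring import *
L=np.radians(27); u=np.array([-np.sin(L),0,np.cos(L)])
plan(rk(np.array([0,.043,.1083])+.085*u),toolR(YAW,L),n=3)
E
```

```text
t 25.77 p [ 0.4692 -0.0187  0.2012] tot rv [ 0.035 -0.013  0.087] d [ 0.0458  0.129  -0.0172] n 3 F [-0.8 -0.2 -0.1] w 0.0354
[-0.91, 4.38, 1.05] [0.012, -0.004, 0.029]
[-0.78, 4.42, 1.0] [0.012, -0.004, 0.029]
[-0.65, 4.45, 0.95] [0.012, -0.004, 0.029]
```

play_rows(
  plan=[150,-0.8,3.5,0.6,0.012,-0.004,0.025,150,-0.7,3.5,0.7,0.012,-0.004,0.025,150,-0.6,3,0.7,0.012,-0.004,0.025,150,-0.5,1.5,0.5,0,0,0.01,150,0,0,0,0,0,0],
)

```text
t: 26.4
tool_pos: [0.5141, 0.0978, 0.1903]
eef_rot: [0.234, 0.07, 0.97, -0.017]
ft_force: [0.4, -0.5, -0.4]
width: 0.035
```

```bash
python3 - <<'E'
from ring import *
L=np.radians(27); u=np.array([-np.sin(L),0,np.cos(L)])
plan(rk(np.array([0,.043,.1083])+.085*u),toolR(YAW,L),n=2)
c=save('wrist','w21.png'); ring(c,'gr'); bar(c,-.1,.02)
E
```

```text
t 26.4 p [0.5141 0.0978 0.1903] tot rv [0.002 0.002 0.006] d [ 0.001   0.0125 -0.0062] n 2 F [ 0.4 -0.5 -0.4] w 0.035
[0.18, 0.63, 0.26] [0.001, 0.001, 0.003]
[0.18, 0.63, 0.26] [0.001, 0.001, 0.003]
gr xz [-0.0002  0.1074] y [0.0361 0.0445 0.0529] mid 0.0445
bar [-0.0003  0.1177 -0.0013] 2326
```

View pics/w21.png

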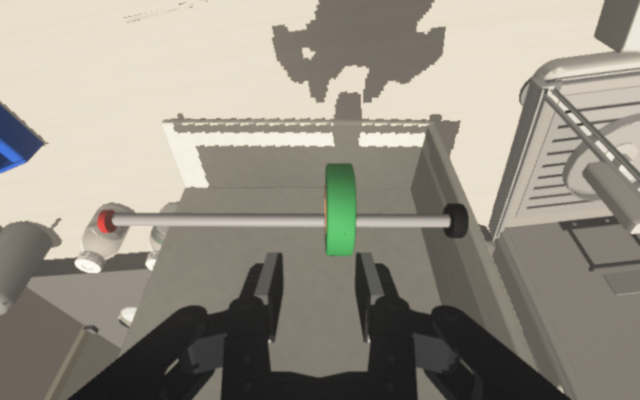

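Green mid is at rack y 44.5 mm; the approach needs +14 mm along y, then in.

play_rows(
  plan=[150,0.15,0.7,0.2,0,0,0.003,150,0.15,0.5,0.2,0,0,0.003,150,0,0.1,0.2,0,0,0,150,0,0,0,0,0,0,150,0,0,0,0,0,0],
)

```text
t: 27.08
tool_pos: [0.5149, 0.1071, 0.1831]
eef_rot: [0.234, 0.075, 0.969, -0.018]
ft_force: [0.1, 1.0, -1.6]
width: 0.0352
```

```bash
python3 - <<'E'
from ring import *
L=np.radians(27); u=np.array([-np.sin(L),0,np.cos(L)])
plan(rk(np.array([0,.0445,.1083])+.033*u),toolR(YAW,L),n=3)
E
```

```text
t 27.07 p [0.5149 0.1071 0.1831] tot rv [-0.002  0.002 -0.003] d [ 0.0237  0.0011 -0.0454] n 3 F [ 0.1  1.  -1.6] w 0.0352
[0.0, 0.16, 1.7] [-0.001, 0.001, -0.001]
[-0.0, 0.16, 1.7] [-0.001, 0.001, -0.001]
[-0.0, 0.16, 1.7] [-0.001, 0.001, -0.001]
```

play_rows(
  plan=[150,0,0.2,1.6,0,0,0,150,0,0.15,1.8,0,0,0,150,0,0.1,1.5,0,0,0,150,0,0,0,0,0,0,150,0,0,0,0,0,0],
)

```text
t: 27.7
tool_pos: [0.5387, 0.1074, 0.1394]
eef_rot: [0.234, 0.075, 0.969, -0.018]
ft_force: [-0.1, -0.1, -0.1]
width: 0.0352
```

```bash
python3 - <<'E'
from ring import *
L=np.radians(27); u=np.array([-np.sin(L),0,np.cos(L)])
plan(rk(np.array([0,.0445,.1083])+.033*u),toolR(YAW,L),n=1)
c=save('wrist','w22.png'); ring(c,'gr')
E
```

```text
t 27.7 p [0.5387 0.1074 0.1394] tot rv [-0.003  0.004 -0.004] d [-0.0001  0.0008 -0.0017] n 1 F [-0.1 -0.1 -0.1] w 0.0352
[0.1, 0.08, 0.15] [-0.003, 0.004, -0.004]
gr xz [-0.      0.1075] y [0.0365 0.0449 0.053 ] mid 0.0447
```

View pics/w22.png

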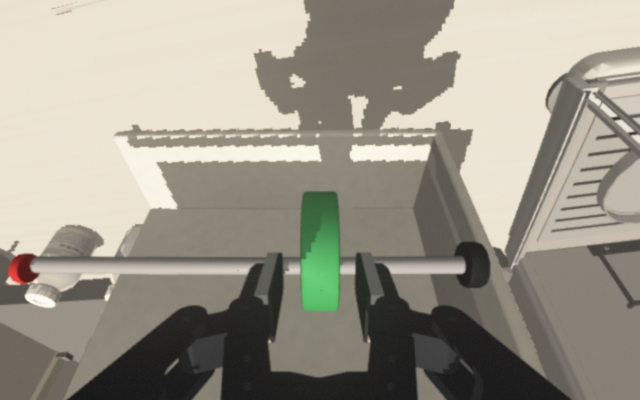

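Centred between the pads. Close.

play_rows(
  plan=[150,0.05,0.05,0.1,0,0,0,200,0,0,0,0,0,0,255,0,0,0,0,0,0,255,0,0,0,0,0,0,255,0,0,0,0,0,0],
)

```text
t: 28.38
tool_pos: [0.5389, 0.1079, 0.1397]
eef_rot: [0.235, 0.075, 0.969, -0.018]
ft_force: [-0.9, -0.6, -1.1]
width: 0.0082
```

```bash
python3 - <<'E'
from ring import *
c=save('wrist','w23.png'); ring(c,'gr')
rp([-.016,.04,.1518],1)
s=state(); Rt=rot(s['eef_rot']).as_matrix(); print(((rk([0,.041,.1081])-np.array(s['tool_pos']))@Rt*1000).round(1))
E
```

```text
gr xz [0.     0.1076] y [0.0325 0.0426 0.0488] mid 0.0406
rackTCP mm [-14.7  44.2 139.7]
t 28.43 p [0.5389 0.1079 0.1397] tot rv [0. 0. 0.] d [-0.0019 -0.004   0.0121] n 1 F [ 0.9 -0.  -1.3] w 0.0078
[-0.44, -0.42, -1.14] [0.0, 0.0, 0.0]
[ 1.4 -3.1 34.8]
```

play_rows(
  plan=[255,-0.15,0,-0.3,0,0,0,255,-0.2,0,-0.4,0,0,0,255,-0.15,0,-0.35,0,0,0,255,0,0,0,0,0,0,255,0,0,0,0,0,0],
)

```text
t: 29.05
tool_pos: [0.5384, 0.1078, 0.1523]
eef_rot: [0.235, 0.075, 0.969, -0.018]
ft_force: [0.6, 0.3, -0.7]
width: 0.008
```

```bash
python3 - <<'E'
from ring import *
c=save('wrist','w24.png'); ring(c,'gr')
rp([-.0158,.04,.1518],1)
E
```

```text
gr xz [-0.0004  0.1202] y [0.0324 0.0424 0.0487] mid 0.0405
rackTCP mm [-15.1  44.1 152.2]
t 29.1 p [0.5385 0.1079 0.1522] tot rv [0. 0. 0.] d [-0.0013 -0.0039 -0.0004] n 1 F [ 0.6 -0.5 -0.5] w 0.0079
[0.08, -0.41, 0.01] [0.0, 0.0, 0.0]
```

play_rows(
  plan=[255,0.06,-1,0,0,0,0,255,0,-1.5,0,0,0,0,255,0,-1.5,0,0,0,0,255,0,-1.5,0,0,0,0,255,0,-1.5,0,0,0,0],
)

```text
t: 29.72
tool_pos: [0.5258, 0.0337, 0.1515]
eef_rot: [0.235, 0.075, 0.969, -0.019]
ft_force: [0.7, 0.4, -1.1]
width: 0.0082
```

```bash
python3 - <<'E'
from ring import *
rp([-.0158,-.08,.1522],4)
E
```

```text
rackTCP mm [-16.5 -31.1 151.5]
t 29.73 p [0.5258 0.0337 0.1515] tot rv [0. 0. 0.] d [-0.0066 -0.0485  0.0007] n 4 F [ 0.7  0.4 -1.1] w 0.0082
[-0.03, -1.22, -0.0] [0.0, 0.0, 0.0]
[-0.03, -1.22, -0.0] [0.0, 0.0, 0.0]
[-0.03, -1.22, -0.0] [0.0, 0.0, 0.0]
[-0.03, -1.22, -0.0] [0.0, 0.0, 0.0]
```

play_rows(
  plan=[255,-0.06,-1.2,-0.02,0,0,0,255,-0.02,-1.2,-0.02,0,0,0,255,0,-1,0,0,0,0,255,0,-1,0,0,0,0,255,0,-0.8,0,0,0,0],
)

```text
t: 30.35
tool_pos: [0.5177, -0.0222, 0.1525]
eef_rot: [0.235, 0.076, 0.969, -0.019]
ft_force: [0.7, 0.7, -0.3]
width: 0.008
```

```bash
python3 - <<'E'
from ring import *
rp([-.0158,-.13,.1522],4)
E
```

```text
rackTCP mm [-16.2 -87.6 152.5]
t 30.35 p [ 0.5177 -0.0222  0.1525] tot rv [0. 0. 0.] d [-0.0059 -0.042  -0.0003] n 4 F [ 0.7  0.7 -0.3] w 0.008
[-0.01, -1.06, 0.02] [0.0, 0.0, 0.0]
[-0.01, -1.06, 0.02] [0.0, 0.0, 0.0]
[-0.01, -1.06, 0.02] [0.0, 0.0, 0.0]
[-0.01, -1.06, 0.02] [0.0, 0.0, 0.0]
```

Offset is (-1.5, +3.3): good for the keeper. Continue past it.

play_rows(
  plan=[255,-0.01,-0.9,0,0,0,0,255,-0.01,-1,0,0,0,0,255,0,-1,0,0,0,0,255,0,-1,0,0,0,0,255,0,-1,0,0,0,0],
)

```text
t: 30.98
tool_pos: [0.5099, -0.0733, 0.1527]
eef_rot: [0.235, 0.075, 0.969, -0.019]
ft_force: [-0.3, -0.3, -0.3]
width: 0.0081
```

```bash
python3 - <<'E'
from ring import *
rp([-.0158,-.13,.1522],4)
place(.045,.1,[.0012,-.0035,.0347],5,np.radians(27))
E
```

```text
rackTCP mm [ -16.2 -139.3  152.7]
t 30.98 p [ 0.5099 -0.0733  0.1527] tot rv [0. 0. 0.] d [ 0.0018  0.0091 -0.0005] n 4 F [-0.3 -0.3 -0.3] w 0.0081
[-0.0, 0.23, 0.02] [0.0, 0.0, 0.0]
[-0.0, 0.23, 0.02] [0.0, 0.0, 0.0]
[-0.0, 0.23, 0.02] [0.0, 0.0, 0.0]
[-0.0, 0.23, 0.02] [0.0, 0.0, 0.0]
t 30.98 p [ 0.5099 -0.0733  0.1527] tot rv [-0.17   0.005 -0.329] d [-0.0251 -0.1459 -0.0213] n 5 F [-0.3 -0.3 -0.3] w 0.0081
[0.24, -2.96, 0.36] [-0.034, 0.001, -0.066]
[0.43, -2.95, 0.26] [-0.034, 0.001, -0.066]
[0.62, -2.92, 0.16] [-0.034, 0.001, -0.066]
[0.81, -2.88, 0.06] [-0.034, 0.001, -0.066]
[1.0, -2.82, -0.03] [-0.034, 0.001, -0.066]
```

play_rows(
  plan=[255,0,-2.5,0,-0.02,0,-0.04,255,0.3,-2.8,0,-0.036,0,-0.07,255,0.5,-2.8,0,-0.036,0,-0.07,255,0.6,-2.5,0,-0.036,0,-0.07,255,0.7,-1.8,0,-0.03,0,-0.06],
)

```text
t: 31.6
tool_pos: [0.4876, -0.1933, 0.1445]
eef_rot: [0.236, -0.091, 0.967, 0.019]
ft_force: [0.3, -0.8, -1.1]
width: 0.008
```

```bash
python3 - <<'E'
from ring import *
place(.0465,.085,[.0012,-.0035,.0347],3,np.radians(27))
E
```

```text
t 31.6 p [ 0.4876 -0.1933  0.1445] tot rv [-0.019  0.006 -0.023] d [-0.0031 -0.0244 -0.028 ] n 3 F [ 0.3 -0.8 -1.1] w 0.008
[0.66, -0.78, 0.72] [-0.006, 0.002, -0.008]
[0.66, -0.77, 0.71] [-0.006, 0.002, -0.008]
[0.66, -0.77, 0.71] [-0.006, 0.002, -0.008]
```

play_rows(
  plan=[255,0.5,-0.7,0.4,-0.008,0.002,-0.01,255,0.6,-0.7,0.6,-0.008,0.002,-0.01,255,0.5,-0.4,0.6,0,0,0,255,0,0,0,0,0,0,255,0,0,0,0,0,0],
)

```text
t: 32.22
tool_pos: [0.4839, -0.213, 0.121]
eef_rot: [0.233, -0.102, 0.967, 0.025]
ft_force: [0.2, -0.3, -0.6]
width: 0.0077
```

```bash
python3 - <<'E'
from ring import *
dt=[.0012,-.0035,.0347]
place(.0465,.036,dt,3,np.radians(27))
c=read_camera('wrist'); ov(c,dt,.018,0,'ov5.png')
E
```

```text
t 32.23 p [ 0.4839 -0.213   0.121 ] tot rv [-0.002  0.001 -0.005] d [ 0.0006 -0.0048 -0.0535] n 3 F [ 0.2 -0.3 -0.6] w 0.0077
[0.82, -0.16, 1.58] [-0.001, 0.0, -0.002]
[0.82, -0.16, 1.58] [-0.001, 0.0, -0.002]
[0.82, -0.16, 1.58] [-0.001, 0.0, -0.002]
```

View pics/ov5.png

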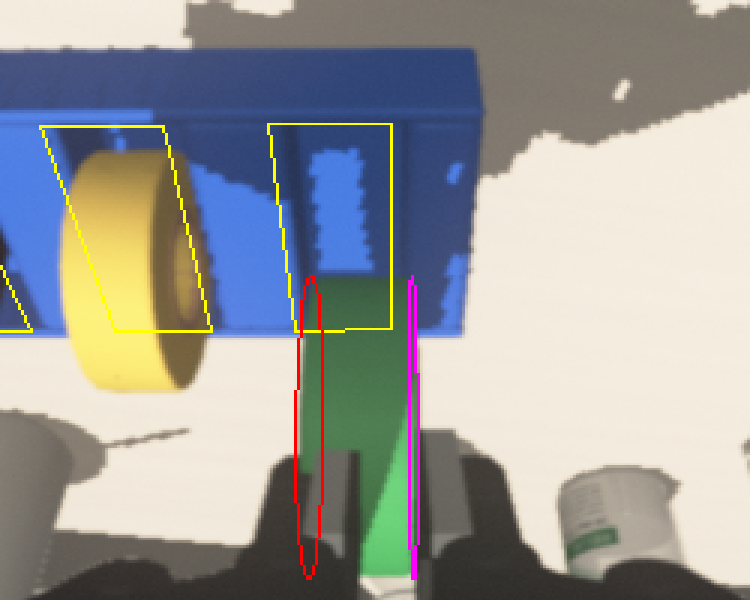

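play_rows(
  plan=[255,0.3,-0.3,0.7,0,0,0,255,0.5,-0.1,1,0,0,0,255,0.5,0,1,0,0,0,255,0,0,0,0,0,0,255,0,0,0,0,0,0],
)

```text
t: 32.9
tool_pos: [0.4866, -0.2163, 0.0905]
eef_rot: [0.233, -0.103, 0.967, 0.024]
ft_force: [0.7, -0.8, -0.2]
width: 0.0079
```

```bash
python3 - <<'E'
from ring import *
dt=[.0012,-.0035,.0347]
place(.047,.036,dt,3,np.radians(27))
c=read_camera('wrist'); ov(c,dt,.018,0,'ov6.png')
E
```

```text
t 32.9 p [ 0.4866 -0.2163  0.0905] tot rv [-0.003  0.002 -0.002] d [-0.0022 -0.0009 -0.023 ] n 3 F [ 0.7 -0.8 -0.2] w 0.0079
[0.42, -0.01, 0.65] [-0.001, 0.001, -0.001]
[0.42, -0.01, 0.65] [-0.001, 0.001, -0.001]
[0.42, -0.02, 0.65] [-0.001, 0.001, -0.001]
```

View pics/ov6.png

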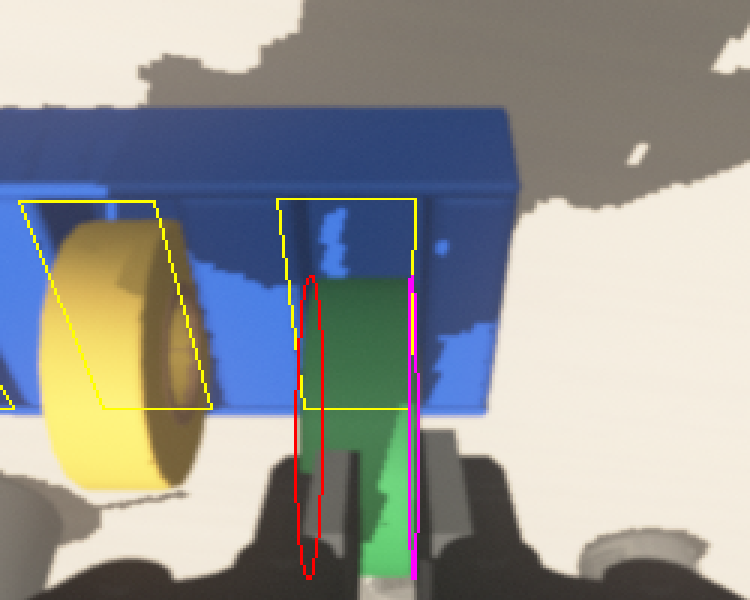

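play_rows(
  plan=[255,0.42,0,0.7,0,0,0,255,0.42,0,0.7,0,0,0,255,0.3,0,0.4,0,0,0,255,0,0,0,0,0,0,255,0,0,0,0,0,0],
)

```text
t: 33.58
tool_pos: [0.4857, -0.2175, 0.0704]
eef_rot: [0.235, -0.102, 0.966, 0.023]
ft_force: [-0.5, -0.1, -0.7]
width: 0.0078
```

```bash
python3 - <<'E'
from ring import *
dt=[.0012,-.0035,.0347]
place(.047,.036,dt,1,np.radians(27))
c=read_camera('wrist'); ov(c,dt,.018,0,'ov7.png')
E
```

```text
t 33.58 p [ 0.4857 -0.2175  0.0704] tot rv [-0.005  0.005 -0.002] d [-0.0013  0.0002 -0.0029] n 1 F [-0.5 -0.1 -0.7] w 0.0078
[0.24, 0.05, 0.2] [-0.005, 0.005, -0.002]
```

View pics/ov7.png

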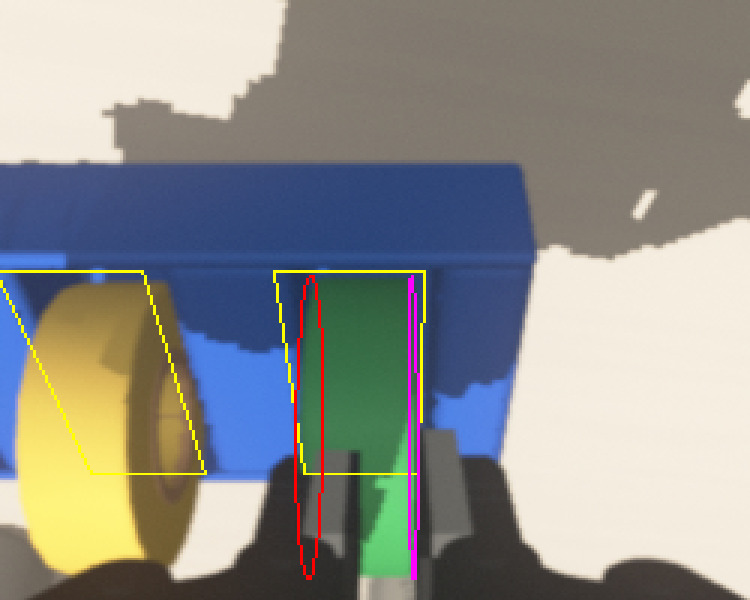

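play_rows(
  plan=[255,0.2,0,0.18,0,0,0,255,0,0,0,0,0,0,255,0,0,0,0,0,0,180,0,0,0,0,0,0,165,0,0,0,0,0,0],
)

```text
t: 34.25
tool_pos: [0.4851, -0.2179, 0.0683]
eef_rot: [0.235, -0.102, 0.966, 0.023]
ft_force: [-0.2, -0.7, -0.1]
width: 0.0303
```

play_rows(
  plan=[165,0,0,0,0,0,0,165,0,0,-0.8,0,0,0,165,0,0,-2,0,0,0,165,0,0,-3,0,0,0,165,0,0,-3,0,0,0],
)

```text
t: 34.88
tool_pos: [0.4443, -0.2252, 0.1468]
eef_rot: [0.234, -0.103, 0.967, 0.024]
ft_force: [13.5, 67.8, 48.0]
width: 0.0304
```

play_rows(
  plan=[165,0,0,-3,0,0,0,165,0,0,-3,0,0,0,165,0,0,0,0,0,0,165,0,0,0,0,0,0,165,0,0,0,0,0,0],
)

```text
t: 35.5
tool_pos: [0.4153, -0.2343, 0.1968]
eef_rot: [0.232, -0.099, 0.967, 0.024]
ft_force: [-0.6, -0.7, 0.2]
width: 0.0299
```

```bash
python3 - <<'E'
from ring import *
s=state(); print(s['t'],s['tool_pos'],s['ft_force'])
w=save('wrist','w30.png'); a=save('side','d30.png'); b=save('scene','s30.png')
cv2.imwrite('pics/d30c.png',cv2.resize(a['img'][110:310,260:460],None,fx=3,fy=3,interpolation=cv2.INTER_CUBIC))
for q in ['collar','roll_green','roll_yellow','caddy','vial_1','wash_bottle','timer','pen','swab_tin']:
    print(q,[(np.round(d['xyz'],3).tolist(),round(d['conf'],2)) for d in pinpoint(q,'side')][:3])
E
```

```text
35.5 [ 0.41526139 -0.23431934  0.19678837] [-0.58572348 -0.68513202  0.21133888]
collar []
roll_green [([0.5, -0.219, 0.037], 0.68)]
roll_yellow [([0.517, -0.264, 0.037], 0.6)]
caddy [([0.509, -0.26, -0.002], 0.82), ([0.651, -0.094, 0.0], 0.17)]
vial_1 [([0.642, -0.171, 0.004], 0.77), ([0.655, -0.093, 0.001], 0.6), ([0.598, 0.041, 0.233], 0.6)]
wash_bottle [([0.658, -0.3, 0.002], 0.9), ([0.378, -0.079, 0.003], 0.59)]
timer [([0.402, 0.112, -0.001], 0.79)]
pen [([0.381, -0.075, 0.002], 0.57)]
swab_tin [([0.612, 0.134, 0.238], 0.53)]
```

View pics/w30.png

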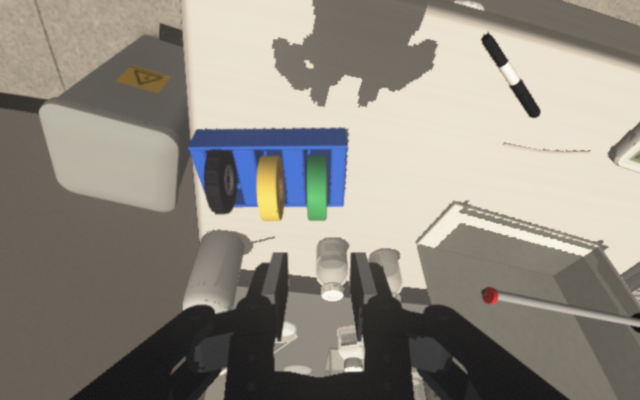

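View pics/d30c.png

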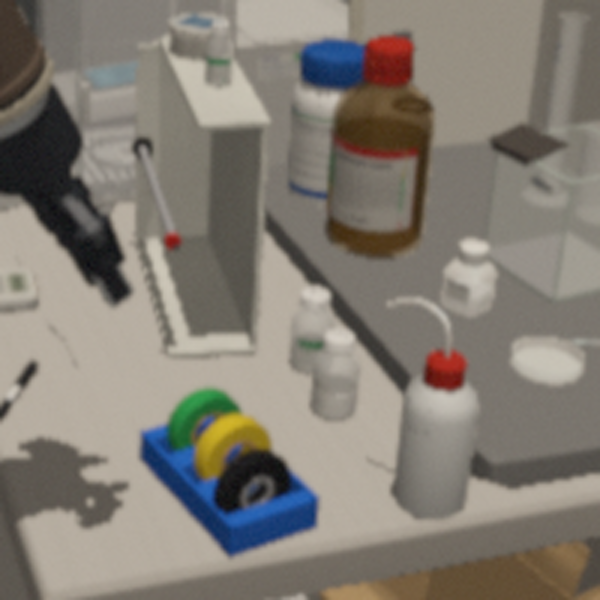

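View pics/s30.png

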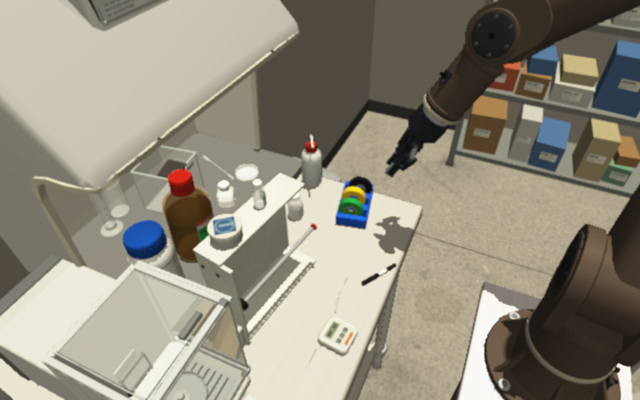

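```bash
python3 - <<'E'
from ring import *
s=state(); print(np.round(s['joint_pos'],3),np.round(s['joint_velocities'],3),np.round(s['ft_force'],1))
print(hand_in())
E
```

```text
[ 1.688  0.403 -1.259  2.191  0.172  0.458  2.159] [ 0.001  0.001  0.001  0.001 -0.001 -0.002 -0.002] [0.1 0.1 0.1]
the job is handed in; nothing more can be done
None
```

I took the collar off first, then the yellow roll, then the green roll, and handed the job in at about 36 s. All three stand on edge in the caddy: collar in the −y slot, yellow in the middle and green in the +y slot.

- **Removal:** I measured the keeper at about 33° from straight up, toward the robot. The collar and both rolls went past it with no contact force above about 2 N.
- **Last pictures:** The wrist, side and scene views show the three rings upright, one per slot, and the bar empty. The vials, wash bottle, timer, pen and tin read within about 6 mm of their starting positions. The arm is still and clear, with about 0 N at the wrist.

**Checks that disagreed:**
- **Force spike:** While backing away after releasing the green roll, one reading showed about 84 N at the wrist at t = 34.9 s. It was back to about 0 N by the next reading, 0.6 s later. I saw nothing touched or moved, and joint 3 ended at −1.26 rad, almost at its −1.27 limit. My guess is the arm ran into that limit, but I did not confirm it. The peak between readings is also unknown.
- **Gripper width:** It read 6 to 8 mm while holding parts 14 to 18 mm thick, and the parts sat about 3 mm off the jaw centre. Lifting showed the grips were sound.
- **Collar detection:** The network did not find the collar in the final side view, although it is plainly visible there.

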